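# Pin the feeder's sprung timing pulley at its mark

## Task

The belt is off the tube feeder's drive, and its sprung toothed pulley must be locked in its timing position before the new belt goes on. Stand the setting pin (the one with the collar and the round knob) in the guide bush over the pulley, then turn the pulley until its engraved line comes to the pointer and feel for the exact place, a little before or after it, where the pin drops fully home in the hole below. Let the pulley come back gently onto the pin and let go: the pin is slender and must take no hard push or jolt, and leave everything else where it is.

Things in the scene. Friction and masses are not known exactly. Their poses are not given: they have to be found in the camera images.
- pulley_centre (a point): Point on the pulley's upright axis at the height of the rim's top (66 mm). The drive is a bolted-down bench unit: grey base plate 130 x 212 x 12 mm, a toothed aluminium pulley lying flat on it, motor to the right. Site axes, fixed: x from the pulley's axis to the pointer, y to the guide bush, z up. The rim can be gripped on the robot's side, one finger inside, one outside.
- pulley: The pulley; origin on its axis at table height, x axis along the engraved line. Rim: ring wall, 54 mm inner and 62 mm outer radius, top 66 mm high, 20 mm above the hub plate inside it; hub 14 mm radius, 63 mm high. Sprung: starts 0.75 to 1.05 rad clockwise (from above) of the pointer, resists turning counter-clockwise with up to about 12 N at the rim, runs back if let go.
- line_mark (a point): Outer end of the engraved dark line on top of the pulley's rim, 56 mm from the axis, 66 mm high. The flat hub plate inside the rim (top 46 mm high, 8 mm thick) turns with it and has one hole 11.5 mm wide, 38 mm from the axis, a quarter turn counter-clockwise of the line, but clamped in slots up to 0.15 rad either way: the line shows only nearly where the hole is.
- pointer_tip (a point): Tip of the fixed steel pointer on the far side of the pulley, 56 mm from its axis, 4 mm above the rim's top. The line faces it when this tip is straight above line_mark.
- bush_mouth (a point): Centre of the top of the guide bush in a 34 mm wide steel arm that reaches over the pulley from the left: upright bore 11 mm wide, its mouth 84 mm high and countersunk to 18 mm (6 mm deep), lower end 50 mm high, a 20 mm wide sleeve below the arm (underside 70 mm). Its axis is 38 mm from the pulley's. With the line within 0.15 rad of the pointer, the hub's hole comes right below it.
- setting_pin: The loose pin, 90 g, its collar on an end hole of the tool block; origin at its lower tip, z up. Shank 10 x 48 mm with 3 mm taper at the tip, collar 25 mm wide, 4 mm thick, round knob 20 mm wide up to 72 mm. In the bush its tip rests on the hub plate at 46 mm; over the hole it falls home by its weight (tip 36 mm, collar on the bush), with about 1 mm play. At most 20 N between pin and pulley.
- pin_knob (a point): Centre of the setting pin's knob, on the pin's axis 62 mm above its tip and 14 mm above the underside of its collar: grip here. It stands 108 mm high with the tip on the hub plate and 98 mm high when home; the pin can hang a few mm short of home while the pulley bears on it sideways, until the pulley is turned on very slightly.
- tool_block: White plastic block 44 x 124 x 54 mm, bolted down, with three holes 11.5 mm wide and 50 mm deep in a row along its y axis at -45, 0 and +45 mm, the tools in the end ones; origin at the centre of its underside.
- drift_grip (a point): Middle of the head of the other tool in the block, a plain drift with a hexagonal head 17 mm wide and 42 mm long, no collar, 18 mm taller than the setting pin; this point is 70 mm above its tip. Leave it in the block.
- tube_a: Orange tapered tube, 20 x 98 x 20 mm, lying loose between the block and the drive; origin at its underside. Leave alone.
- gauge: Flat steel ring gauge 34 x 75 x 6 mm, lying between the block and the drive; origin at its underside. Leave alone.
- tube_b: Orange tapered tube, 20 x 98 x 20 mm, lying left of the block; origin at its underside. Leave alone.
- label_roll: Roll of blank labels, 68 mm wide and 32 mm high, behind the drive; origin at its underside. Leave alone.
- pen: Marker pen, 17 x 135 x 16 mm, lying on the clipboard at the right; origin at its underside. Leave alone.

How it is judged (in metres and radians):
On the way, in this order (a step that is already met when the one before it is completed fails the run):
1. the setting pin stands upright in the guide bush (horizontal distance between setting_pin and bush_mouth below 0.003 m and z of setting_pin in the frame of bush_mouth below -0.02 m and angle between setting_pin's own z axis and vertical below 0.12 rad), for 0.2 s.
2. the line is near the pointer and the pin has dropped home in the hub's hole (horizontal distance between line_mark and pointer_tip below 0.012 m and z of setting_pin in the frame of bush_mouth below -0.0455 m), for 0.2 s.
At the end, for the whole second after the job is handed in: The setting pin stands upright (within 0.12 rad) in the guide bush, dropped home with its collar on the bush (within 2.5 mm); the pulley is held by it with its line near the pointer (within 12 mm, which covers the hub's setting), at rest (all of step 2 and horizontal distance between setting_pin and bush_mouth below 0.004 m and angle between setting_pin's own z axis and vertical below 0.12 rad and angular speed of pulley below 0.05 rad/s and linear speed of setting_pin below 0.01 m/s); the robot touches nothing.
It fails at once if the setting pin is pressed or jolted against the pulley with more than 20 N (contact force between setting_pin and pulley above 20 N).
It fails at once if the drift is pulled out of the tool block (distance of drift_grip from where it was at the start of the episode above 0.02 m).
It fails at once if a bystander is pushed away by more than 30 mm (distance of any of tube_a, gauge, tube_b, label_roll, pen from where it was at the start of the episode above 0.03 m).
It also fails if it takes over 64 s, if anything falls off the work surface, if the arm or the gripper's body presses on something with over 40 N, if the wrist force passes 120 N, or if a joint passes its speed limit or range.

## Robot

A 6-joint arm with a two-finger parallel gripper is mounted at the origin on a cart in front of the work surface, level with it; the furniture and walls round the work are solid. World frame = base frame: x ahead of the robot, y to its left, z up, the work surface at z = 0. Lengths are in mm, angles in rad, forces in N, time in s.
With the tool pointing down it reaches from about 400 to 925 mm from the base axis. Payload 12.5 kg.
Tool frame: the origin (TCP) lies at the very end of the fingers, on their centre line; the grasp point (between the pads) lies 19 mm behind it (env.tcp_to_grasp is the distance from the TCP to the grasp point, in mm); z points along the fingers, x is the direction in which the jaws open and shut, and the axes are right-handed (so a half turn about z gives the same grasp; the last joint's range is limited). The gripper opens to 95 mm and grips with 3 to 60 N. Pads are 20 mm wide; open, the fingers measure 119 mm over their backs; the gripper's body (75 mm by 180 mm) begins 59 mm behind the grasp point.
Start: joints at [1.01, 0.491, 1.559, -0, 1.092, -0.106], TCP at [274.538, 561.494, 214.661] pointing down, gripper open.
Joint ranges: [-3.1, 3.1], [-0.84, 2.19], [0.05, 2.79], [-1.13, 4.28], [0.06, 2.93], [-2.69, 2.69]. Speed limits (rad/s): [2.22, 2.22, 2.79, 3.14, 3.14, 3.14].

## Interface

Orientations are given as [roll, pitch, yaw] about the fixed x, y, z axes, in that order (R = Rz(yaw) Ry(pitch) Rx(roll)).
In Python, from cell import env, vision, job gives the robot as it stands.
- The arm moves only by the shell command python3 -m pendant 'ROWS' [OPENING]. ROWS is JSON, a list of rows, each a list of 4 numbers: the shift along the tool's x, y, z in mm, then the turn about the tool's z in degrees. In form: [[tx, ty, tz, turn], ...]. A call has 1 to 8 rows; each row is the pose to reach, as a shift and turn from the pose measured when the call began, along the tool's axes at that moment; what a row does not reach only later rows make up. A row lasts 1/8 s, in which the tool goes at most 62.5 mm and 10.7 degrees, less where a joint would pass 70% of its speed; a pose out of reach is approached as far as the arm can. A call with a gripper value outside its range is refused whole. OPENING is the closure, from 0 (fully open) to 1 (shut), set as the call begins (- or left out, the last holds). The fingers move at their own pace and stop on an object; the grip force is fixed at half the most. Time passes only in rows, so rows that repeat a pose let the fingers close. It gives the time, the measured TCP pose, the force and the opening at its end, in the units of the state.
- env.state(): the state, without advancing time (a new reading comes with each control period).
- vision.read_camera(name): name is "scene" or "top"; returns a dict with "pixels" (480x640x3 uint8, red, green, blue), "intrinsics" (3x3 intrinsics, pixels), "R" (3x3) and "t" (3): a world point X has camera coordinates R X + t. Camera axes: x right, y down, z forward; pixel columns grow to the right and rows downward; lengths in mm; the calibration is good to about 2 mm. A picture is of the moment at which its call begins. There is no depth.
- job.job_done(): hands the job in, once; it reports no verdict.
Trained networks look in a picture, given as the dict that the camera call returned (one of the last four; its "shot" number tells which), for a name from the list of things; names that differ only in an ending like _2 or _b are one class to them, and where a whole thing is asked for, a point or a joint stands for the part that bears it (a point fixed in the world has none). Each returns a list of dicts, best first, with "confidence" (0 to 1); they miss things now and then, are a little off and sometimes report something else, mostly with a low value. They report only what shows in the picture. A call takes as long as a camera call.
- vision.find_in(picture, query): "at" ([x, y, z] in mm, in the coordinates of the camera as it stood for that picture, good to about 4 mm: the middle of the surface that is visible of it).
- vision.regions_of(picture, query): "pixels" (480x640 bool, what is visible of it).
The state is a dict: "t": time; "joints": joint angles; "qvel": joint speeds; "tau": joint torques, N m; "eef_pos": TCP position; "tcp_rot": TCP orientation; "ft_force": force on the tool from outside, world axes, zero at the start; "moment": the same for the moment, N m; "opening": opening from 0.0 (shut) to 1.0 (fully open).
Only numpy, scipy, OpenCV 4.12 (cv2) and the standard library are available. Lean on these libraries where they do the work, as an engineer would, in place of code of your own. Each camera call takes 0.05 s, during which the arm holds its last target.

## Working session

There is one attempt and no reset: what is moved stays moved. The work goes in short steps, Python scripts to look and compute and a shell command to move; the robot and the scene stay as the last step left them, time stands still between calls to the robot, and variables do not carry over. Pictures are saved under pics/ and viewed, and the job is handed in when it is done.

```bash
ls; mkdir -p pics; python3 - <<'E'
from cell import env, vision, job
import cv2
s=env.state(); print(s)
for n in("scene","top"):
    p=vision.read_camera(n); cv2.imwrite(f"pics/{n}0.png",p["pixels"][:,:,::-1]); print(n,p["intrinsics"],p["R"],p["t"])
E
```

```text
pics
{'t': 0.0, 'joints': array([ 1.01041572e+00,  4.91564753e-01,  1.55945094e+00,  9.32224792e-06,
        1.09171675e+00, -1.05600444e-01]), 'qvel': array([ 0.00044329,  0.0007862 ,  0.00103872, -0.00031083, -0.00016098,
        0.00082699]), 'tau': array([ 7.96559380e-04, -6.12664962e+01, -2.58180213e+01,  6.92553283e-02,
        4.82687820e-02, -1.20175469e-04]), 'eef_pos': array([274.38524504, 561.27227433, 214.05801576]), 'tcp_rot': array([-3.14146429e+00,  1.13257138e-03,  1.11601193e+00]), 'ft_force': array([ 0.34583509, -0.05184656,  0.04997203]), 'moment': array([ 0.02718211, -0.02619373,  0.02026082]), 'opening': 0.9951745426608525}
scene [[554.01150755   0.         318.01007801]
 [  0.         554.01150755 252.29342866]
 [  0.           0.           1.        ]] [[ 0.79585241 -0.60542128 -0.00916549]
 [-0.44917169 -0.58016941 -0.67944701]
 [ 0.40603415  0.54485643 -0.73366733]] [-483.06889458  253.12635721 1327.09964856]
top [[565.58014744   0.         312.6005949 ]
 [  0.         565.58014744 239.62560015]
 [  0.           0.           1.        ]] [[-0.00909976 -0.99977215  0.01930919]
 [-0.99049139  0.00636107 -0.13742756]
 [ 0.13727342 -0.02037614 -0.99032359]] [-104.25229151  542.07967243 1383.91007752]
```

View pics/scene0.png

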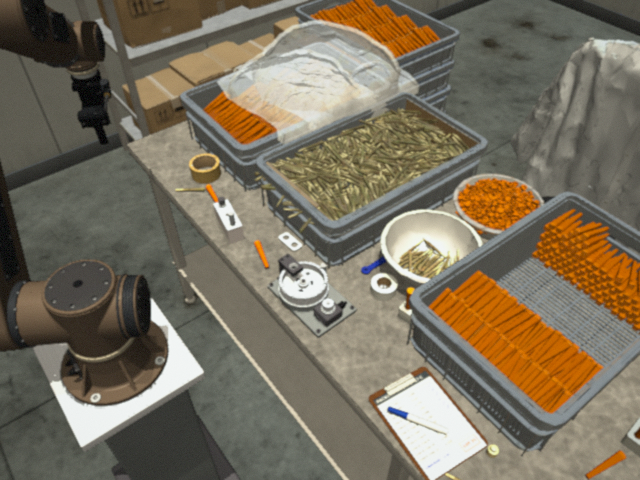

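View pics/top0.png

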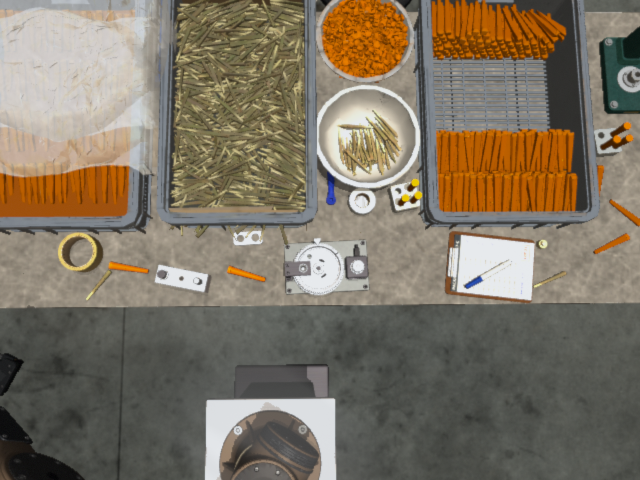

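```bash
cat > h.py <<'E'
from cell import env, vision, job
import numpy as np, cv2
def shots(): return {n:vision.read_camera(n) for n in("scene","top")}
def world(p,at): return p["R"].T@(np.array(at)-p["t"])
def ray(p,uv,z):
    K=p["intrinsics"]; d=p["R"].T@np.linalg.solve(K,[uv[0],uv[1],1]); c=-p["R"].T@p["t"]
    return c+d*(z-c[2])/d[2]
def proj(p,X):
    q=p["intrinsics"]@(p["R"]@np.array(X,float)+p["t"]); return q[:2]/q[2]
def crop(p,name,c,r,s):
    im=p["pixels"][:,:,::-1]; x,y=map(int,c); x0=max(0,x-r);y0=max(0,y-r)
    im=im[y0:y+r,x0:x+r]; cv2.imwrite(f"pics/{name}.png",cv2.resize(im,None,fx=s,fy=s,interpolation=cv2.INTER_CUBIC)); print(name,"origin",x0,y0,"scale",s)
def tri(ps,uvs):
    A=[];b=[]
    for p,uv in zip(ps,uvs):
        P=p["intrinsics"]@np.c_[p["R"],p["t"]]
        for i in(0,1):
            r=P[i]-uv[i]*P[2]; A.append(r[:3]); b.append(-r[3])
    A=np.array(A);b=np.array(b);n=np.linalg.norm(A,axis=1);return np.linalg.lstsq(A/n[:,None],b/n,rcond=None)[0]
E
python3 - <<'E'
from h import *
S=shots()
for q in["pulley_centre","pulley","line_mark","pointer_tip","bush_mouth","setting_pin","pin_knob","tool_block","drift_grip","tube_a","gauge","tube_b"]:
    for n in S:
        for d in vision.find_in(S[n],q)[:2]: print(q,n,round(d["confidence"],2),world(S[n],d["at"]).round(1),proj(S[n],world(S[n],d["at"])).round(0))
E
```

```text
pulley_centre scene 0.88 [ 462.  -158.5   44.4] [310. 295.]
pulley_centre top 0.88 [ 468.9 -141.6   44. ] [326. 268.]
pulley scene 0.9 [ 462.7 -129.2   43.6] [303. 288.]
pulley top 0.93 [ 472.2 -126.    47.4] [320. 267.]
pulley top 0.49 [455.6 253.9  80. ] [163. 273.]
line_mark scene 0.66 [ 459.9 -133.1   44.4] [303. 289.]
line_mark top 0.63 [ 467.2 -127.    47. ] [320. 269.]
pointer_tip top 0.69 [ 468.9 -141.9   46. ] [326. 268.]
bush_mouth scene 0.75 [451.3 250.6  70.1] [222. 203.]
bush_mouth scene 0.72 [ 459.6 -152.3   44.7] [308. 294.]
setting_pin scene 0.58 [453.9 251.8  69.5] [223. 202.]
setting_pin top 0.48 [453.4 256.   79.5] [162. 274.]
pin_knob scene 0.39 [453.8 252.4  72.3] [222. 202.]
tool_block scene 0.66 [436.9 186.1  53.6] [230. 221.]
tool_block scene 0.28 [452.6 250.   70.9] [223. 202.]
tool_block top 0.88 [443.7 209.   50.5] [184. 279.]
drift_grip scene 0.57 [439.8 164.7  80.6] [234. 218.]
drift_grip top 0.5 [437.6 168.   93.6] [197. 280.]
tube_a scene 0.66 [453.4  63.6  14.4] [260. 253.]
tube_a scene 0.56 [474.1 372.1  13.7] [211. 192.]
tube_a top 0.78 [463.6  66.5  14.4] [244. 272.]
tube_a top 0.49 [476.  363.7  18.2] [125. 268.]
gauge scene 0.49 [545.5  54.3   6.4] [289. 243.]
gauge top 0.75 [548.4  59.6   5.8] [247. 239.]
gauge top 0.49 [ 467.2 -140.9   41.8] [326. 269.]
tube_b scene 0.66 [453.4  63.6  14.4] [260. 253.]
tube_b scene 0.56 [474.1 372.1  13.7] [211. 192.]
tube_b top 0.78 [463.6  66.5  14.4] [244. 272.]
tube_b top 0.49 [476.  363.7  18.2] [125. 268.]
```

```bash
python3 - <<'E'
from h import *
S=shots()
crop(S["top"],"a_tblk",(184,275),40,9)
crop(S["top"],"a_tpul",(326,267),48,8)
crop(S["scene"],"a_sblk",(228,212),40,9)
crop(S["scene"],"a_spul",(308,293),48,8)
E
```

```text
a_tblk origin 144 235 scale 9
a_tpul origin 278 219 scale 8
a_sblk origin 188 172 scale 9
a_spul origin 260 245 scale 8
```

View pics/a_tblk.png

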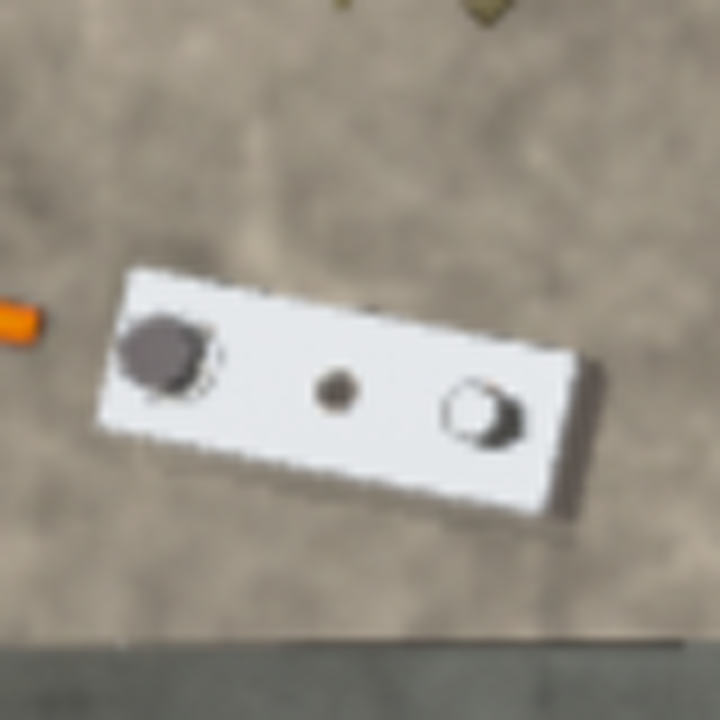

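View pics/a_tpul.png

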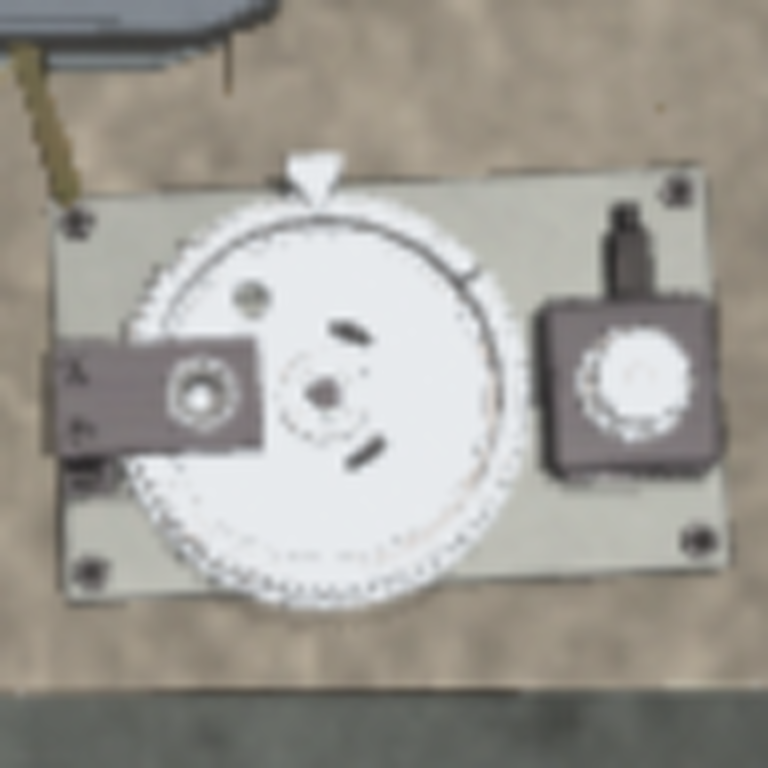

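View pics/a_sblk.png

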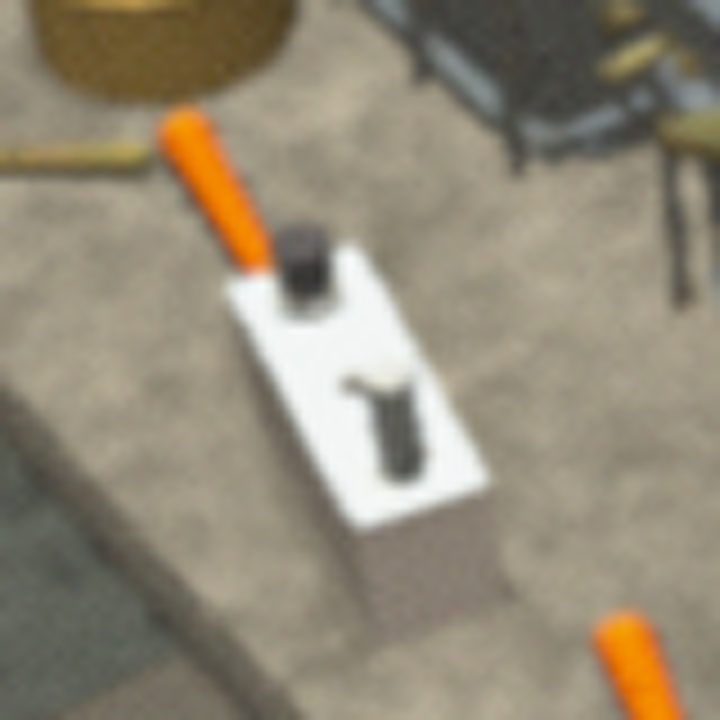

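View pics/a_spul.png

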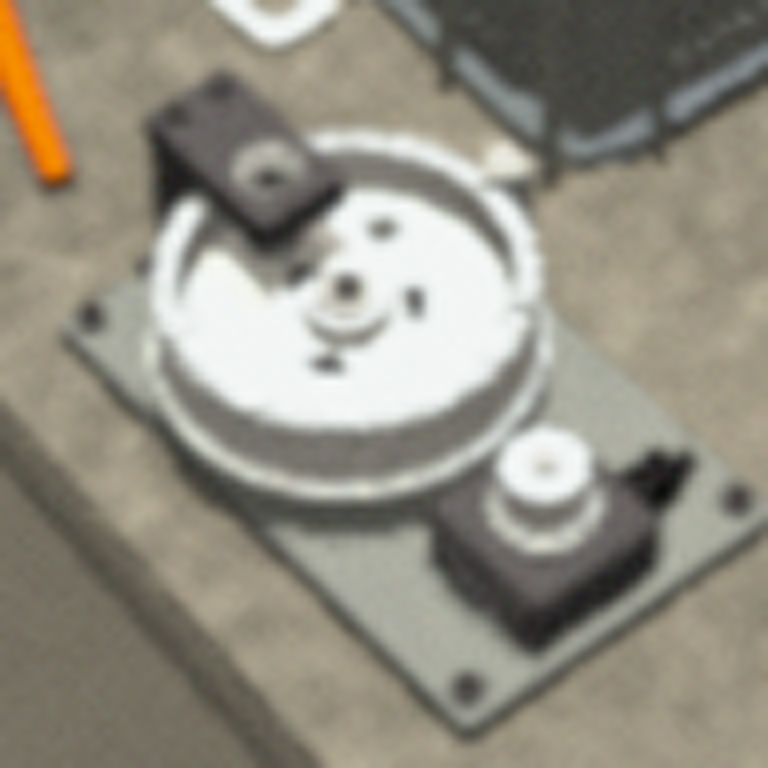

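```bash
python3 - <<'E'
from h import *
S=shots();T=S["top"];C=S["scene"]
def f(o,s,c): return ((c[0]+.5)/s-.5+o[0],(c[1]+.5)/s-.5+o[1])
tp=lambda *c:f((278,219),8,c); sp=lambda *c:f((260,245),8,c)
tb=lambda *c:f((144,235),9,c); sb=lambda *c:f((188,172),9,c)
print("knobtop",ray(T,tb(158,354),78), ray(C,sb(304,235),78))
cs=[ray(T,tb(*c),54) for c in[(130,268),(578,350),(545,515),(97,430)]]
print("blk",np.mean(cs,0),ray(T,tb(337,391),54)); e=cs[0]-cs[1]; print(np.arctan2(e[1],e[0]),np.linalg.norm(e))
m=np.mean(cs,0); u=e/np.linalg.norm(e); print("pin",m+45*u,m-45*u)
print([ray(C,sb(*c),54).round(1) for c in[(226,288),(350,245),(490,483),(358,530)]])
bm=ray(T,tp(203,393),84); print("bush",bm, ray(C,sp(267,176),84), tri([T,C],[tp(203,393),sp(267,176)]))
print("pointer",ray(T,tp(317,205),70),ray(C,sp(487,165),70))
pc=ray(T,tp(322,393),63); print("centre",pc,ray(C,sp(348,288),63))
lm=ray(T,tp(468,273),66); h=ray(T,tp(252,297),46); print("line",lm,"hole",h)
print([ray(T,tp(*c),12).round(1) for c in[(57,197),(703,167),(728,570),(67,603)]])
E
```

```text
knobtop [454.70697582 258.47068503  78.        ] [457.18701708 262.68681036  78.        ]
blk [446.26610195 215.4501273   54.        ] [446.14541181 215.57637306  54.        ]
1.3821255098611365 124.56464845136625
pin [454.70600788 259.6515751   54.        ] [437.82619602 171.2486795   54.        ]
[array([435.2, 281.4,  54. ]), array([477.8, 274.7,  54. ]), array([455. , 151.8,  54. ]), array([411.7, 159.1,  54. ])]
bush [466.64181651 -83.54894435  84.        ] [464.06663236 -83.87586945  84.        ] [465.84311854 -83.06421852  82.32922208]
pointer [ 525.49495624 -118.97575017   70.        ] [ 529.64388763 -113.06864291   70.        ]
centre [ 468.23064423 -120.1168321    63.        ] [ 466.95705887 -122.46560403   63.        ]
line [ 504.62706709 -165.31809973   66.        ] hole [499.86654873 -99.12109233  46.        ]
[array([536.2, -37.5,  12. ]), array([ 544.5, -244.7,   12. ]), array([ 415.5, -249.8,   12. ]), array([406.8, -40.4,  12. ])]
```

```bash
python3 -m pendant '[[-20,30,5,-4],[-50,75,15,-9],[-82,125,28,-15],[-113,174,40,-20],[-144,221,50,-26],[-172,265,60,-26],[-188,289,64,-26],[-192,295,64,-26]]' 0.4; python3 -m pendant '[[0,0,0,0]]'; python3 - <<'E'
from h import *
S=shots();print(env.state()["eef_pos"],env.state()["tcp_rot"],env.state()["t"])
crop(S["top"],"b_t",(165,270),48,8);crop(S["scene"],"b_s",(222,200),48,8)
E
```

```text
t: 2.6
eef_pos: [455.9, 258.1, 150.5]
tcp_rot: [-3.141, 0.0, 1.567]
ft_force: [0.2, 0.1, -1.2]
opening: 0.598
t: 2.72
eef_pos: [455.9, 258.3, 150.6]
tcp_rot: [-3.141, -0.0, 1.567]
ft_force: [0.3, -0.0, -0.2]
opening: 0.601
[455.58552777 258.85541521 150.67421014] [-3.14154054e+00 -1.30536260e-04  1.56809773e+00] 2.825
b_t origin 117 222 scale 8
b_s origin 174 152 scale 8
```

View pics/b_t.png

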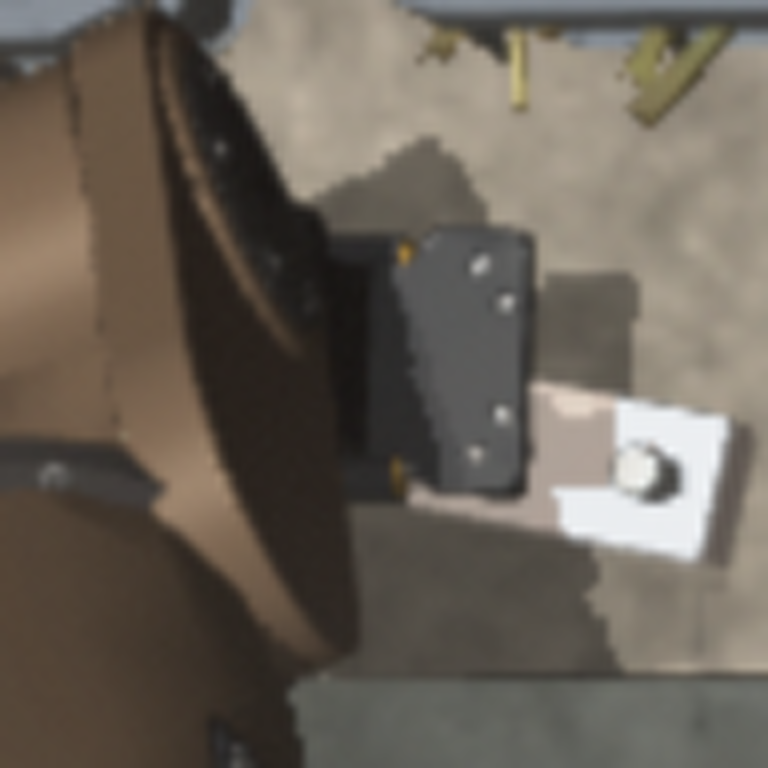

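View pics/b_s.png

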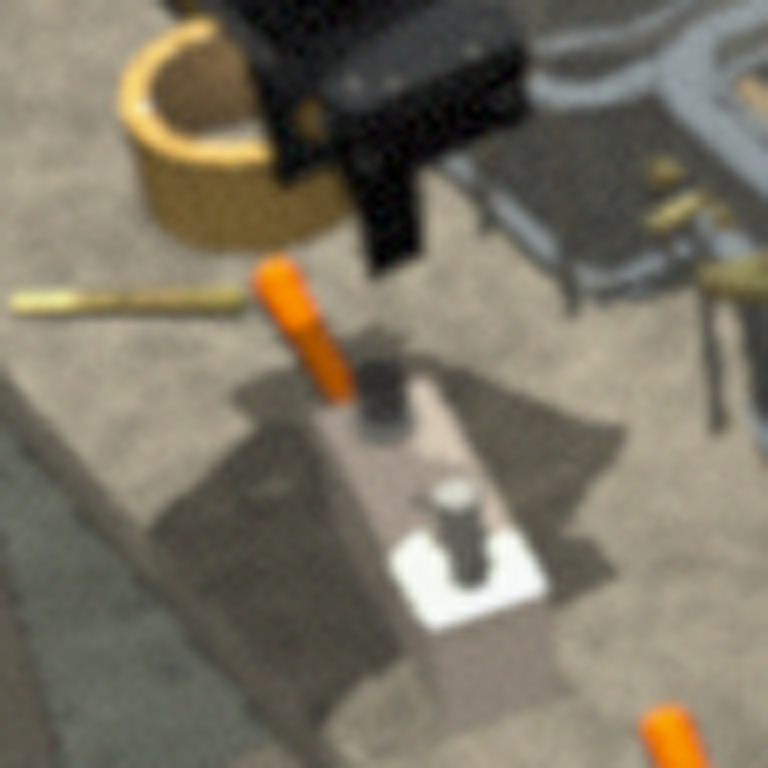

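```bash
python3 - <<'E'
from h import *
p=vision.read_camera("scene")
for dy in(-28.5,-40.5):
  for dx in(-10,10):
    print(((proj(p,[455.6+dx,258.9+dy,150.7])-[174,152]+.5)*8-.5).round(0))
print(((proj(p,[455.6,258.9,78])-[174,152]+.5)*8-.5).round(0),((proj(p,[455.6,258.9,58])-[174,152]+.5)*8-.5).round(0))
crop(p,"b_s2",(222,195),22,16)
print(env.state()["eef_pos"])
E
```

```text
[372. 273.]
[422. 250.]
[390. 291.]
[440. 268.]
[384. 376.] [391. 417.]
b_s2 origin 200 173 scale 16
[455.49883043 258.95486021 150.64723516]
```

View pics/b_s2.png

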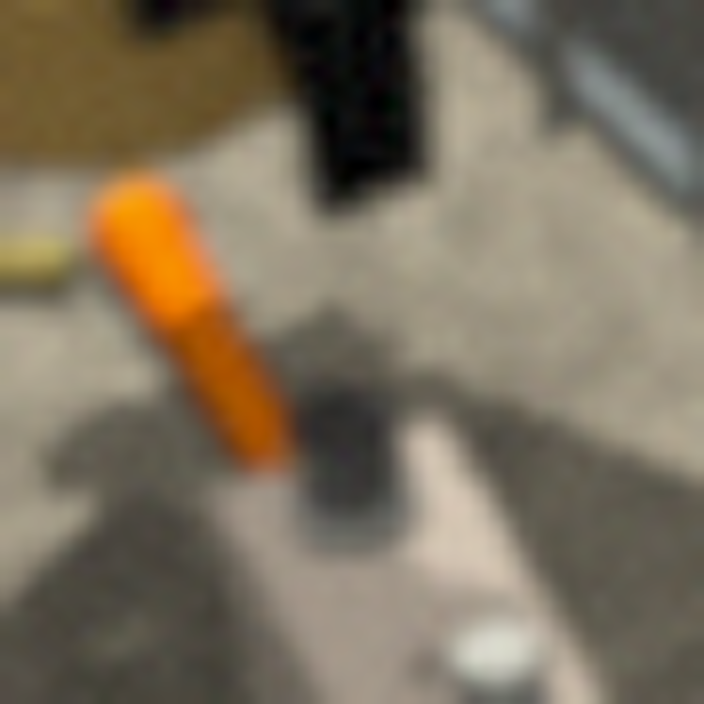

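```bash
python3 -m pendant '[[0,0,25,0],[0,0,60,0],[0,0,80,0],[0,0,88,0],[0,0,89,0],[0,0,89,0]]'; python3 - <<'E'
from h import *
p=vision.read_camera("scene");t=vision.read_camera("top")
print(env.state()["eef_pos"],env.state()["ft_force"])
crop(p,"c_s",(222,195),30,12);crop(t,"c_t",(165,270),30,12)
E
```

```text
t: 3.62
eef_pos: [455.7, 259.3, 62.4]
tcp_rot: [3.141, -0.001, 1.569]
ft_force: [0.3, -0.5, 0.3]
opening: 0.599
[455.79700972 259.18754743  62.39429261] [0.24635265 0.15814112 0.59061103]
c_s origin 192 165 scale 12
c_t origin 135 240 scale 12
```

View pics/c_s.png

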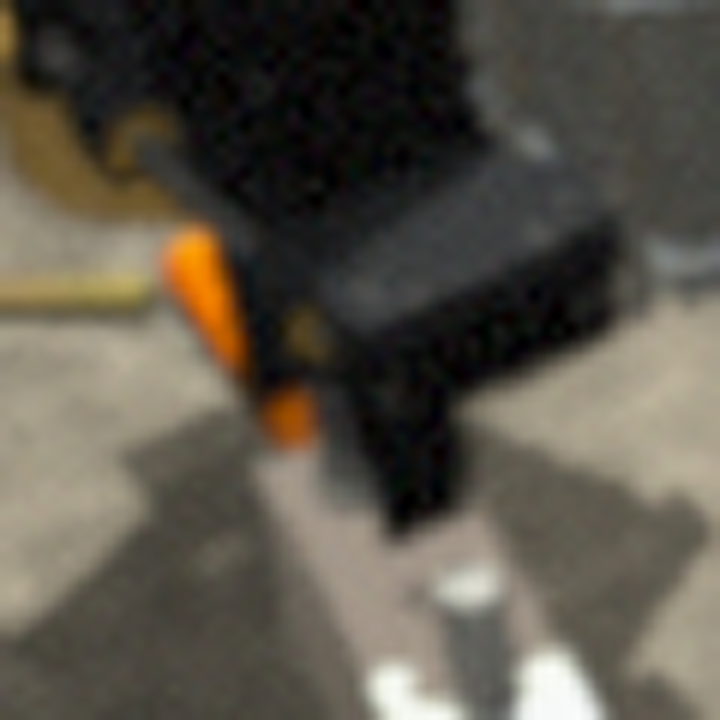

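Knob lies between the fingers. Close slowly.

```bash
python3 -m pendant '[[0,0,2,0],[0,0,2,0],[0,0,2,0],[0,0,2,0],[0,0,2,0],[0,0,2,0]]' 1; python3 -c "
from h import *
s=env.state();print(s['eef_pos'],s['ft_force'],s['moment'],s['opening']*95)"
```

```text
t: 4.47
eef_pos: [455.9, 259.4, 60.5]
tcp_rot: [3.14, -0.001, 1.569]
ft_force: [0.2, 3.4, 0.4]
opening: 0.202
[455.88328073 259.42017014  60.45933266] [0.22738879 3.41168331 0.39985043] [0.72870757 0.08238403 0.01657414] 19.21213945609951
```

```bash
python3 -m pendant '[[0,0,-8,0],[0,0,-25,0],[0,0,-50,0],[0,0,-80,0],[0,0,-105,0],[0,0,-115,0],[0,0,-117,0],[0,0,-117,0]]'; python3 - <<'E'
from h import *
p=vision.read_camera("scene");t=vision.read_camera("top")
s=env.state();print(s["eef_pos"],s["ft_force"],s["opening"]*95)
crop(p,"d_s",(222,180),40,9)
tip=np.array(s["eef_pos"])-[0,0,54.5]
for X in(tip,tip+[0,0,48]): print(((proj(p,X)-[182,140]+.5)*9-.5).round())
E
```

```text
t: 5.48
eef_pos: [455.4, 259.1, 176.8]
tcp_rot: [3.141, -0.0, 1.569]
ft_force: [0.6, -0.1, -0.8]
opening: 0.204
[455.41726181 259.14423226 176.64837537] [-0.39361326 -0.23981866 -1.8125387 ] 19.130223428442502
d_s origin 182 140 scale 9
[340. 425.]
[318. 305.]
```

View pics/d_s.png

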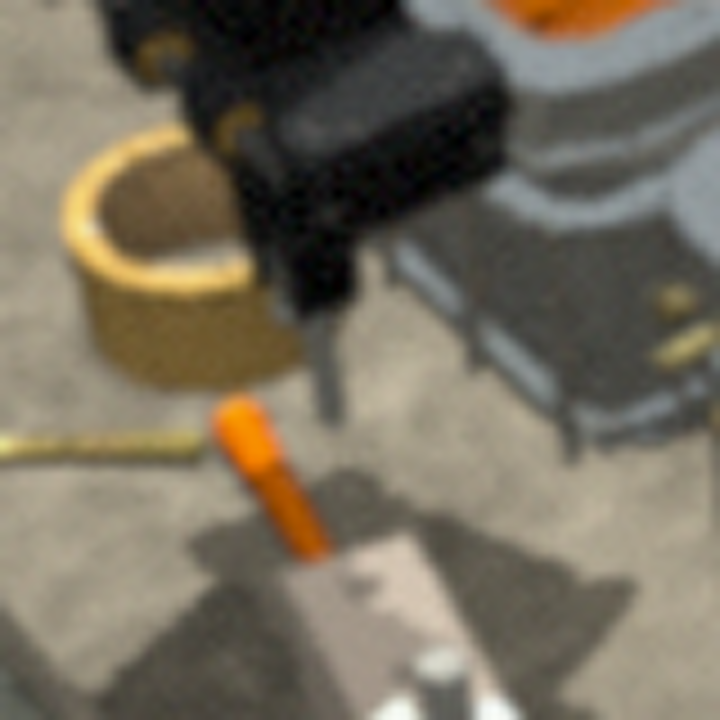

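```bash
python3 -m pendant '[[-20,1,0,0],[-65,2,0,0],[-125,4,0,0],[-185,6,0,0],[-245,8,0,0],[-300,10,0,0],[-333,11,0,0],[-343,11,0,0]]'; python3 -m pendant '[[0,0,0,0],[0,0,0,0]]'; python3 - <<'E'
from h import *
p=vision.read_camera("scene");t=vision.read_camera("top")
s=env.state();print(s["eef_pos"],s["tcp_rot"],s["ft_force"],s["opening"]*95)
crop(p,"e_s",(300,270),40,9);crop(t,"e_t",(310,270),40,9)
tip=np.array(s["eef_pos"])-[0,0,54.5]
for X in(tip,tip+[0,0,48]): print(((proj(p,X)-[260,230]+.5)*9-.5).round())
E
```

```text
t: 6.58
eef_pos: [465.0, -86.0, 176.1]
tcp_rot: [-3.141, -0.0, 1.566]
ft_force: [0.4, 0.7, -0.3]
opening: 0.2
t: 6.82
eef_pos: [464.7, -85.3, 176.0]
tcp_rot: [-3.141, -0.001, 1.566]
ft_force: [0.2, 0.3, -0.3]
opening: 0.206
[464.92526623 -85.13852712 176.1342321 ] [-3.14085022e+00 -5.59246641e-04  1.56700031e+00] [ 0.14956162 -0.56079127 -1.73046531] 19.416577091042576
e_s origin 260 230 scale 9
e_t origin 270 230 scale 9
[300. 245.]
[292. 125.]
```

View pics/e_s.png

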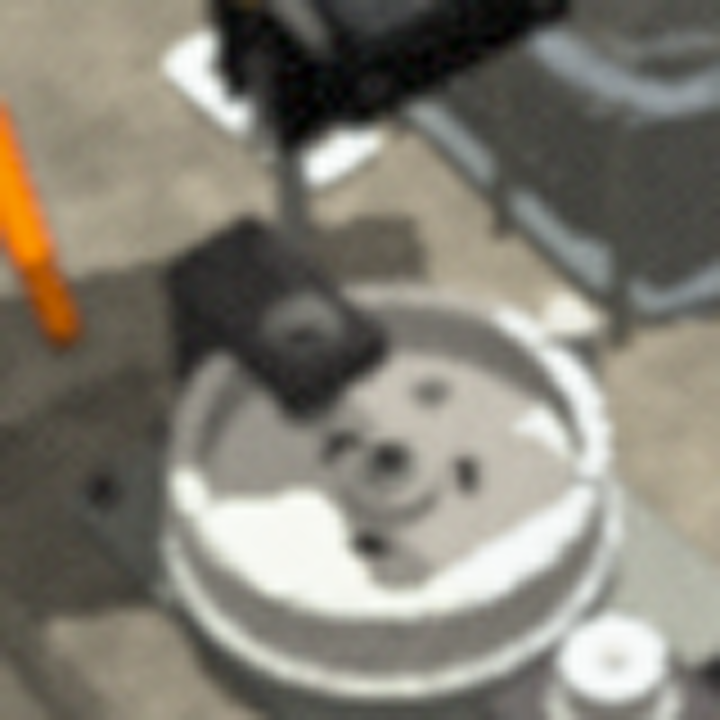

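View pics/e_t.png

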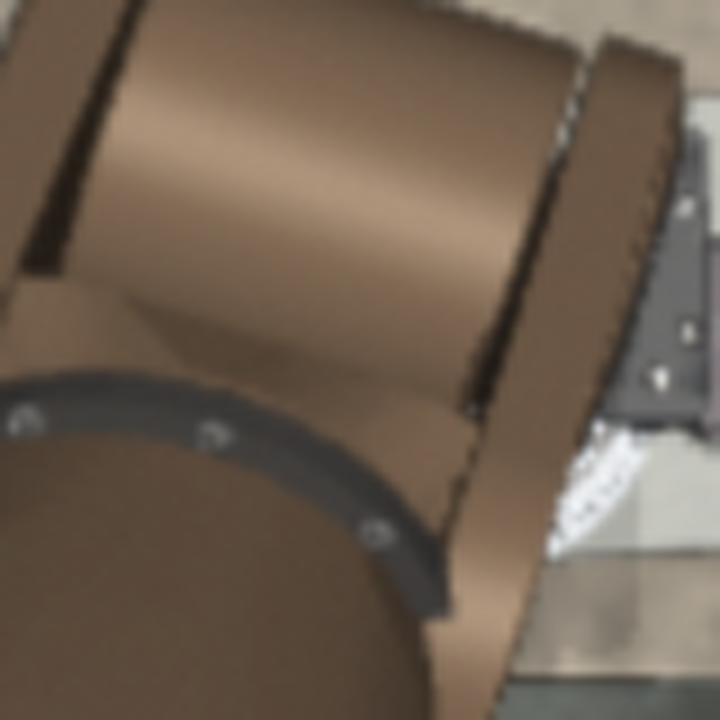

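```bash
python3 - <<'E'
from h import *
p=vision.read_camera("scene")
for u,v in[(293.2,266.6),(294.1,266.6),(294.1,267.2)]: print(ray(p,(u,v),84))
a=p["pixels"][245:285,275:315,::-1].astype(float)
a=cv2.normalize(a,None,0,255,cv2.NORM_MINMAX)*1.6
cv2.imwrite("pics/e2.png",cv2.resize(np.clip(a,0,255).astype('uint8'),None,fx=16,fy=16,interpolation=cv2.INTER_CUBIC))
E
```

```text
[464.52096129 -84.38770637  84.        ]
[466.33140718 -85.7881248   84.        ]
[465.15067402 -87.43852808  84.        ]
```

View pics/e2.png

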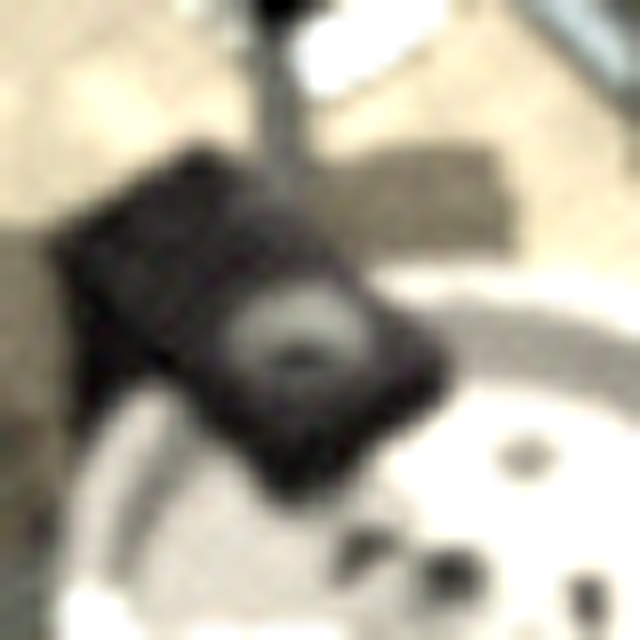

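```bash
python3 -m pendant '[[0.8,1.7,6,0],[0.8,1.7,18,0],[0.8,1.7,27,0],[0.8,1.7,32,0],[0.8,1.7,33,0],[0.8,1.7,33,0]]'; python3 - <<'E'
from h import *
p=vision.read_camera("scene")
s=env.state();print(s["eef_pos"],s["tcp_rot"],s["ft_force"],s["opening"]*95)
a=p["pixels"][235:285,270:320,::-1].astype(float)*1.6
cv2.imwrite("pics/f.png",cv2.resize(np.clip(a,0,255).astype('uint8'),None,fx=14,fy=14,interpolation=cv2.INTER_CUBIC))
tip=np.array(s["eef_pos"])-[0,0,54.5]
for X in(tip,tip+[0,0,48]): print(((proj(p,X)-[270,235]+.5)*14-.5).round())
E
```

```text
t: 7.72
eef_pos: [466.7, -84.4, 143.2]
tcp_rot: [-3.141, -0.0, 1.567]
ft_force: [-0.3, -0.6, -0.5]
opening: 0.206
[466.78619393 -84.44933404 143.35317493] [-3.14130329e+00 -3.92290315e-04  1.56694681e+00] [ 0.0060416  -0.00869941 -1.23169096] 19.472592032440097
[341. 426.]
[329. 246.]
```

View pics/f.png

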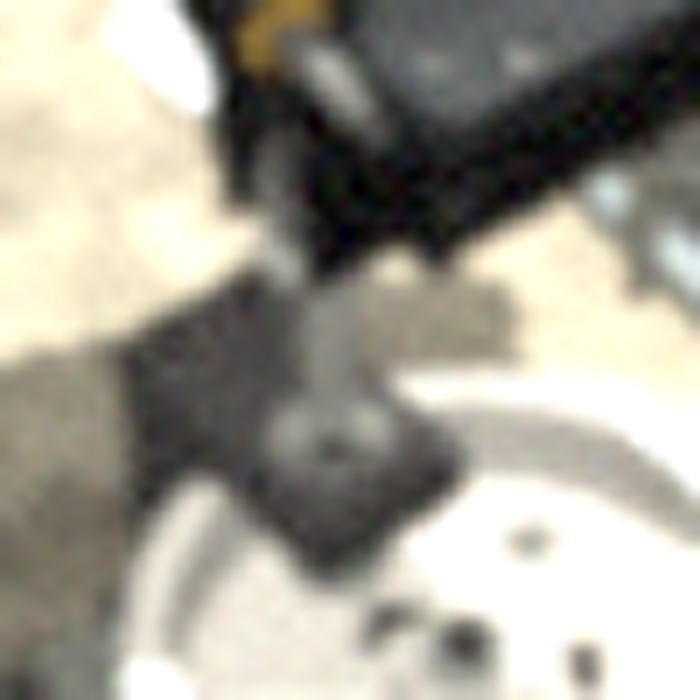

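```bash
python3 -m pendant '[[0.4,-0.5,2,0],[0.4,-0.5,5,0],[0.4,-0.5,7,0],[0.4,-0.5,9,0],[0.4,-0.5,10,0],[0.4,-0.5,10,0]]'; python3 - <<'E'
from h import *
s=env.state();print(s["eef_pos"],s["ft_force"],s["moment"],s["opening"]*95)
E
```

```text
t: 8.52
eef_pos: [466.3, -84.0, 133.3]
tcp_rot: [-3.141, -0.0, 1.567]
ft_force: [0.6, 0.4, -0.3]
opening: 0.2
[466.2613994  -84.03490969 133.27267803] [ 0.58261226  0.43367028 -0.30901393] [ 0.01814581  0.00567279 -0.02925215] 19.027906809431254
```

```bash
python3 -m pendant '[[0,0,1,0],[0,0,2,0],[0,0,3,0],[0,0,4,0],[0,0,5,0],[0,0,5,0]]'; python3 - <<'E'
from h import *
s=env.state();print(s["eef_pos"],s["ft_force"],s["moment"],s["opening"]*95)
E
```

```text
t: 9.28
eef_pos: [466.3, -83.9, 128.2]
tcp_rot: [-3.141, -0.001, 1.567]
ft_force: [0.9, 3.9, 1.6]
opening: 0.201
[466.25349174 -83.86150094 128.16190094] [0.93365913 3.87346285 1.56753291] [ 0.90122274 -0.31309123  0.05543803] 19.091413554295922
```

```bash
python3 -m pendant '[[0.5,0.1,1,0],[0.5,0.1,3,0],[0.5,0.1,5,0],[0.5,0.1,7,0],[0.5,0.1,9,0],[0.5,0.1,9,0]]'; python3 - <<'E'
from h import *
s=env.state();print(s["eef_pos"],s["ft_force"],s["moment"],s["opening"]*95)
E
```

```text
t: 10.02
eef_pos: [466.3, -83.3, 118.9]
tcp_rot: [-3.141, -0.001, 1.567]
ft_force: [1.6, 2.3, -3.1]
opening: 0.204
[466.27674882 -83.31894802 118.92496243] [ 1.60121755  2.29070704 -3.13390994] [ 0.43757738 -0.40642426  0.00505202] 19.41181160119667
```

```bash
python3 -m pendant '[[0.3,0.3,2,0],[0.3,0.3,5,0],[0.3,0.3,8,0],[0.3,0.3,11,0],[0.3,0.3,13,0],[0.3,0.3,14.5,0],[0.3,0.3,15,0],[0.3,0.3,15,0]]'; python3 - <<'E'
from h import *
s=env.state();print(s["eef_pos"],s["ft_force"],s["moment"],s["opening"]*95)
E
```

```text
t: 11.02
eef_pos: [466.5, -83.0, 103.9]
tcp_rot: [-3.141, -0.001, 1.567]
ft_force: [1.1, 0.2, -1.4]
opening: 0.201
[466.52517945 -83.006181   103.87768691] [ 1.11338563  0.22388171 -1.42078377] [ 0.20445209 -0.31439907 -0.02904555] 19.078191566263843
```

```bash
python3 -m pendant '[[0,0.2,0.8,0],[0,0.2,1.6,0],[0,0.2,2.0,0],[0,0.2,2.3,0],[0,0.2,2.3,0]]'; python3 - <<'E'
from h import *
s=env.state();print(s["eef_pos"],s["ft_force"],s["moment"],s["opening"]*95)
E
```

```text
t: 11.65
eef_pos: [466.7, -83.0, 101.6]
tcp_rot: [-3.141, -0.001, 1.567]
ft_force: [0.5, 0.7, -0.9]
opening: 0.201
[466.71326476 -83.02918503 101.56359007] [ 0.50913494  0.72877852 -0.87082377] [ 0.19913965 -0.21931229 -0.03338025] 19.120142115313943
```

```bash
python3 -m pendant '[[0,0,0.3,0],[0,0,0.3,0],[0,0,0.3,0],[0,0,0.3,0]]' 0.6; python3 -m pendant '[[0,0,-5,0],[0,0,-20,0],[0,0,-45,0],[0,0,-70,0],[0,0,-80,0],[0,0,-80,0]]'; python3 - <<'E'
from h import *
s=env.state();print(s["eef_pos"],s["ft_force"],s["moment"],s["opening"]*95)
p=vision.read_camera("scene")
crop(p,"g_s",(300,275),40,9)
for X in([466.7,-83,118],[466.7,-83,98],[466.7,-83,94]): print(((proj(p,X)-[260,235]+.5)*9-.5).round())
E
```

```text
t: 12.15
eef_pos: [466.7, -83.0, 101.3]
tcp_rot: [-3.141, -0.001, 1.567]
ft_force: [-0.0, -0.2, 0.2]
opening: 0.4
t: 12.9
eef_pos: [466.8, -83.1, 181.5]
tcp_rot: [-3.141, -0.001, 1.567]
ft_force: [0.1, 0.4, -0.7]
opening: 0.402
[466.84560151 -83.12163787 181.52705434] [ 0.14129894  0.39786323 -0.73877297] [ 0.08175878 -0.01746754  0.02254148] 38.17569669208019
g_s origin 260 235 scale 9
[301. 201.]
[304. 249.]
[305. 258.]
```

View pics/g_s.png

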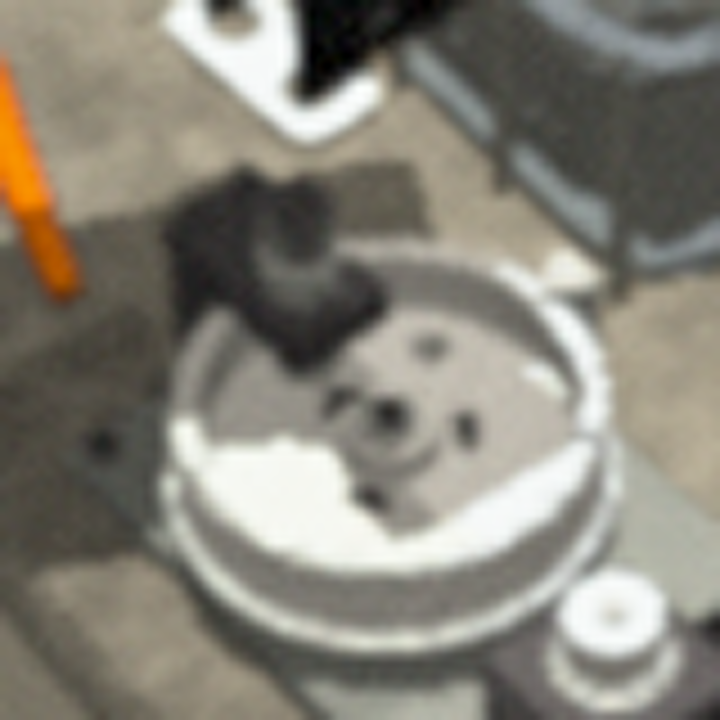

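```bash
python3 -m pendant '[[-1,-5,0,10],[-3,-15,0,20],[-5,-28,0,30],[-7,-40,0,40],[-9,-47,0,50],[-9,-49,0,60],[-9,-49,0,70],[-9,-49,0,80]]' 0.747;python3 -m pendant '[[0,0,0,10],[0,0,0,20],[0,0,0,30],[0,0,0,38],[0,0,0,40],[0,0,0,40]]'; python3 - <<'E'
from h import *
s=env.state();print(s["eef_pos"],s["tcp_rot"],s["ft_force"],s["moment"],s["opening"]*95)
p=vision.read_camera("scene")
crop(p,"i_s",(300,275),48,8)
t=vision.read_camera("top")
crop(t,"i_t",(320,265),48,8)
E
```

```text
t: 13.95
eef_pos: [417.2, -91.7, 180.0]
tcp_rot: [-3.14, 0.003, 0.165]
ft_force: [-0.4, -0.1, 0.4]
opening: 0.256
t: 14.7
eef_pos: [416.9, -91.7, 179.5]
tcp_rot: [3.141, 0.004, -0.531]
ft_force: [0.2, -0.4, -0.5]
opening: 0.254
[416.94720311 -91.6910702  179.53828208] [ 3.14127212  0.00423804 -0.5312182 ] [ 0.22384381 -0.44038662 -0.54088272] [-0.10695983  0.11791275  0.01162028] 24.142839765418294
i_s origin 252 227 scale 8
i_t origin 272 217 scale 8
```

View pics/i_s.png

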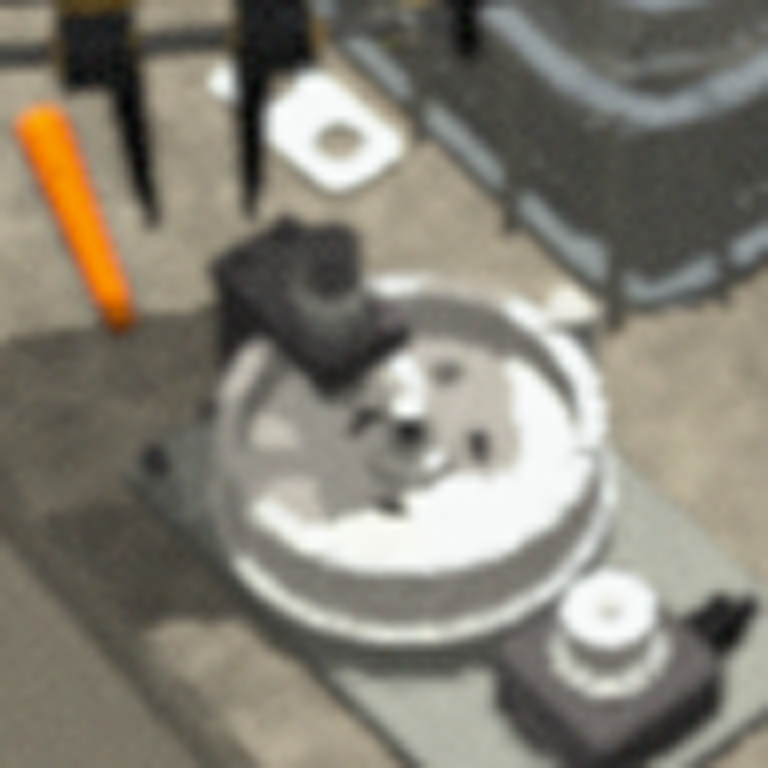

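View pics/i_t.png

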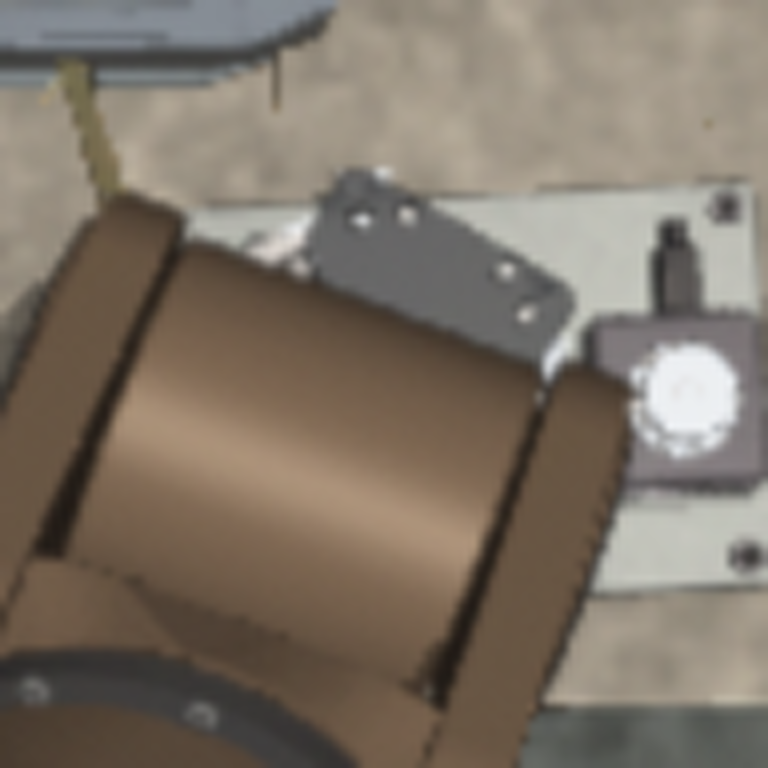

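```bash
python3 -m pendant '[[1.2,0,20,0],[1.2,0,50,0],[1.2,0,80,0],[1.2,0,97,0],[1.2,0,104,0],[1.2,0,105,0]]'; python3 - <<'E'
from h import *
s=env.state();print(s["eef_pos"],s["tcp_rot"],s["ft_force"],s["moment"],s["opening"]*95)
p=vision.read_camera("scene")
crop(p,"j_s",(300,275),40,9)
E
```

```text
t: 15.55
eef_pos: [417.8, -92.2, 74.8]
tcp_rot: [3.141, 0.004, -0.531]
ft_force: [-0.4, 0.1, -0.7]
opening: 0.256
[417.75937247 -92.15970175  74.7502955 ] [ 3.14132403  0.0040359  -0.53063744] [-0.40481369  0.09919519 -0.74998181] [-0.02294247  0.0806727  -0.02600785] 24.31463046368104
j_s origin 260 235 scale 9
```

View pics/j_s.png

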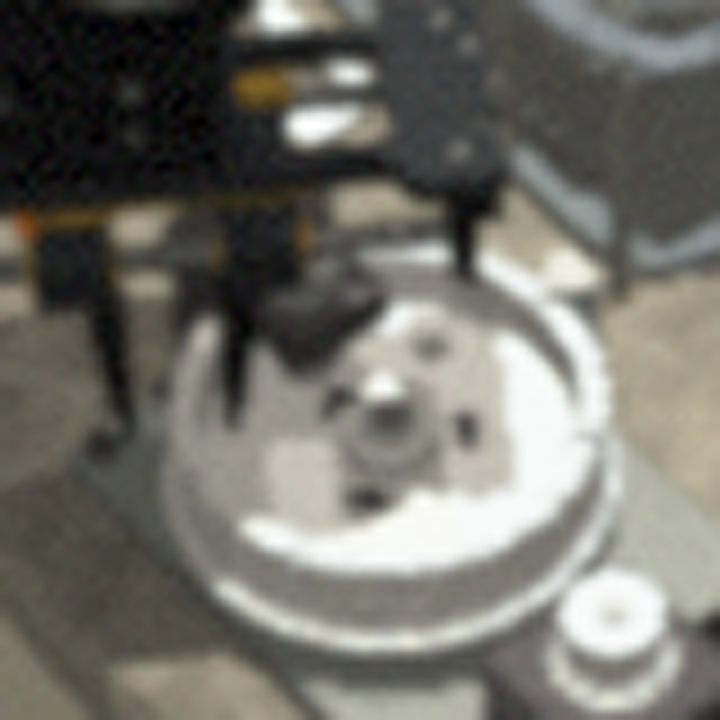

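```bash
python3 - <<'E'
from h import *
p=vision.read_camera("scene"); s=env.state()
o=s["eef_pos"];y=s["tcp_rot"][2]
tx=np.array([np.cos(y),np.sin(y),0]);ty=np.array([np.sin(y),-np.cos(y),0])
for nm,uv in(("prong",(311.7,265.5)),("plateLB",(302,255.2)),("plateRB",(314.5,255.5)),("plateTL",(302.5,235))):
  for z in(60,90,120,150,180,210,240):
    w=ray(p,uv,z);print(nm,z,w.round(0),((w-o)@tx).round(0),((w-o)@ty).round(0))
crop(p,"j_full",(290,240),64,6)
E
```

```text
prong 60 [516. -93.  60.] 85.0 -49.0
prong 90 [ 501. -114.   90.] 83.0 -23.0
prong 120 [ 485. -136.  120.] 80.0 4.0
prong 150 [ 470. -158.  150.] 78.0 30.0
prong 180 [ 454. -179.  180.] 75.0 56.0
prong 210 [ 439. -201.  210.] 73.0 83.0
prong 240 [ 424. -222.  240.] 71.0 109.0
plateLB 60 [518. -48.  60.] 64.0 -89.0
plateLB 90 [502. -71.  90.] 62.0 -61.0
plateLB 120 [487. -94. 120.] 60.0 -34.0
plateLB 150 [ 471. -116.  150.] 58.0 -6.0
plateLB 180 [ 456. -139.  180.] 56.0 21.0
plateLB 210 [ 440. -162.  210.] 55.0 49.0
plateLB 240 [ 425. -185.  240.] 53.0 76.0
plateRB 60 [543. -69.  60.] 96.0 -83.0
plateRB 90 [527. -91.  90.] 94.0 -56.0
plateRB 120 [ 511. -114.  120.] 91.0 -29.0
plateRB 150 [ 495. -136.  150.] 88.0 -1.0
plateRB 180 [ 479. -158.  180.] 85.0 26.0
plateRB 210 [ 462. -180.  210.] 83.0 53.0
plateRB 240 [ 446. -202.  240.] 80.0 81.0
plateTL 60 [563.  12.  60.] 73.0 -163.0
plateTL 90 [546. -13.  90.] 71.0 -134.0
plateTL 120 [530. -37. 120.] 68.0 -104.0
plateTL 150 [513. -62. 150.] 66.0 -75.0
plateTL 180 [496. -86. 180.] 64.0 -45.0
plateTL 210 [ 479. -110.  210.] 62.0 -15.0
plateTL 240 [ 463. -135.  240.] 60.0 14.0
j_full origin 226 176 scale 6
```

View pics/j_full.png

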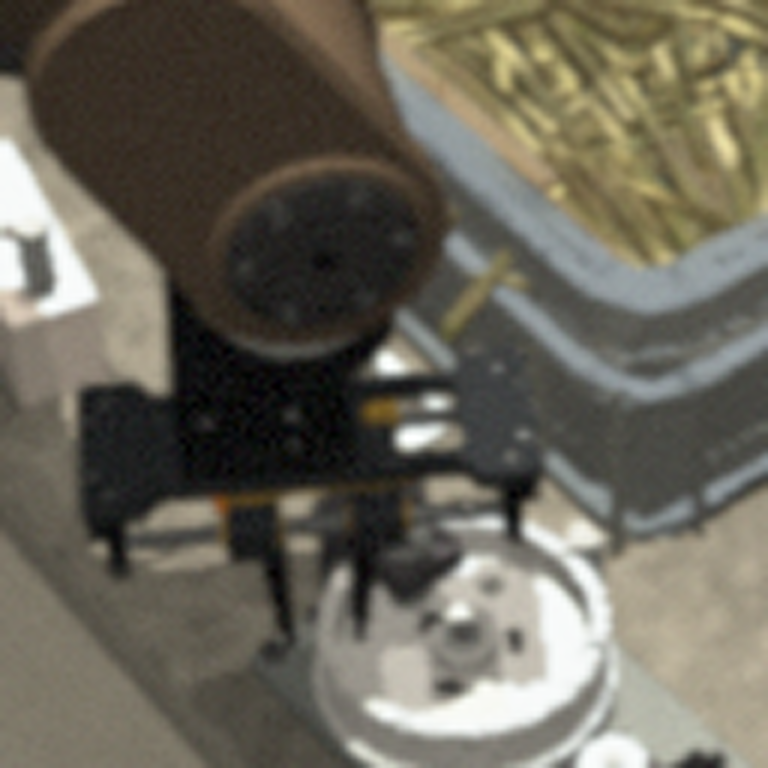

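```bash
python3 -m pendant '[[0.3,0,5,0],[0.3,0,12,0],[0.3,0,19,0],[0.3,0,24,0],[0.3,0,25,0],[0.3,0,25,0]]'; python3 - <<'E'
from h import *
s=env.state();print(s["eef_pos"],s["tcp_rot"],s["ft_force"],s["moment"],s["opening"]*95)
E
```

```text
t: 16.4
eef_pos: [418.2, -92.4, 50.2]
tcp_rot: [3.141, 0.003, -0.531]
ft_force: [-0.0, -0.2, 0.0]
opening: 0.25
[418.18937257 -92.35387395  50.15420297] [ 3.14145769e+00  3.10987628e-03 -5.30880007e-01] [-0.03220888 -0.23261395  0.01123259] [-0.01555476  0.120084   -0.00222065] 23.76778898463871
```

```bash
python3 -m pendant '[[0,0,0,0],[0,0,0,0],[0,0,0,0],[0,0,0,0]]' 1; python3 - <<'E'
from h import *
s=env.state();print(s["eef_pos"],s["tcp_rot"],s["ft_force"],s["moment"],s["opening"]*95)
y=s["tcp_rot"][2];f=s["ft_force"];print(f@[np.cos(y),np.sin(y),0],f@[np.sin(y),-np.cos(y),0])
E
```

```text
t: 16.9
eef_pos: [419.0, -92.6, 50.3]
tcp_rot: [-3.141, 0.001, -0.531]
ft_force: [5.0, 0.2, -1.7]
opening: 0.085
[418.95696466 -92.57262393  50.32794153] [-3.14141273e+00  1.38099580e-03 -5.30602383e-01] [ 5.03054829  0.16454899 -1.73671718] [-0.01540347 -0.82288238  0.25323132] 8.079119762783534
4.255589410358643 -2.6876478962615904
```

```bash
cat > st.py <<'E'
from h import *
C=np.array([469.2,-121.9])
s=env.state();o=s["eef_pos"];y=s["tcp_rot"][2];f=s["ft_force"]
d=o[:2]-C
print("t",round(s["t"],2),"pos",o.round(2),"yaw",np.degrees(y).round(2),"phi",(np.degrees(np.arctan2(d[1],d[0]))%360).round(2),"r",np.hypot(*d).round(2),"Frad(tx)",(f@[np.cos(y),np.sin(y),0]).round(1),"Ftan(ty)",(f@[np.sin(y),-np.cos(y),0]).round(1),"Fz",f[2].round(1),"M",s["moment"].round(2),"op",round(s["opening"]*95,1))
E
python3 -m pendant '[[0,2,0,-2],[0.2,5,0,-5],[0.6,8,0,-8],[1.1,11,0,-11],[1.7,14,0,-14],[2.5,17,0,-17],[3.2,18.9,0,-19],[3.5,19.8,0,-20]]'; python3 st.py
```

```text
t: 17.9
eef_pos: [412.5, -111.2, 50.4]
tcp_rot: [-3.141, 0.0, -0.181]
ft_force: [8.1, 7.8, -3.3]
opening: 0.082
t 17.9 pos [ 412.48 -111.18   50.35] yaw -10.37 phi 169.3 r 57.72 Frad(tx) 6.5 Ftan(ty) -9.1 Fz -3.3 M [ 1.27 -1.35  0.14] op 7.8
```

```bash
python3 -m pendant '[[0.2,2,0,-2],[0.5,5,0,-5],[1.0,8,0,-8],[1.6,11,0,-11],[2.4,14,0,-14],[3.3,17,0,-17],[4.0,18.9,0,-19],[4.4,19.8,0,-20]]'; python3 st.py
```

```text
t: 18.9
eef_pos: [412.6, -130.5, 50.3]
tcp_rot: [-3.139, 0.001, 0.168]
ft_force: [1.8, 10.4, 2.3]
opening: 0.085
t 18.9 pos [ 412.64 -130.52   50.32] yaw 9.65 phi 188.66 r 57.21 Frad(tx) 3.5 Ftan(ty) -9.9 Fz 2.3 M [ 1.63 -0.55  0.04] op 8.1
```

```bash
python3 -m pendant '[[0.2,2,0,-2],[0.4,4,0,-4],[0.7,6,0,-6],[0.9,7,0,-7],[1.1,8,0,-8],[1.1,8,0,-8]]'; python3 st.py; python3 - <<'E'
from h import *
p=vision.read_camera("scene");t=vision.read_camera("top")
crop(p,"k_s",(300,265),48,8);crop(t,"k_t",(320,265),48,8)
E
```

```text
t: 19.65
eef_pos: [414.3, -137.5, 50.3]
tcp_rot: [-3.137, 0.002, 0.307]
ft_force: [1.3, 6.2, 3.4]
opening: 0.085
t 19.65 pos [ 414.32 -137.48   50.31] yaw 17.61 phi 195.85 r 57.05 Frad(tx) 3.1 Ftan(ty) -5.5 Fz 3.4 M [ 0.92 -0.18 -0.15] op 8.1
k_s origin 252 217 scale 8
k_t origin 272 217 scale 8
```

View pics/k_s.png

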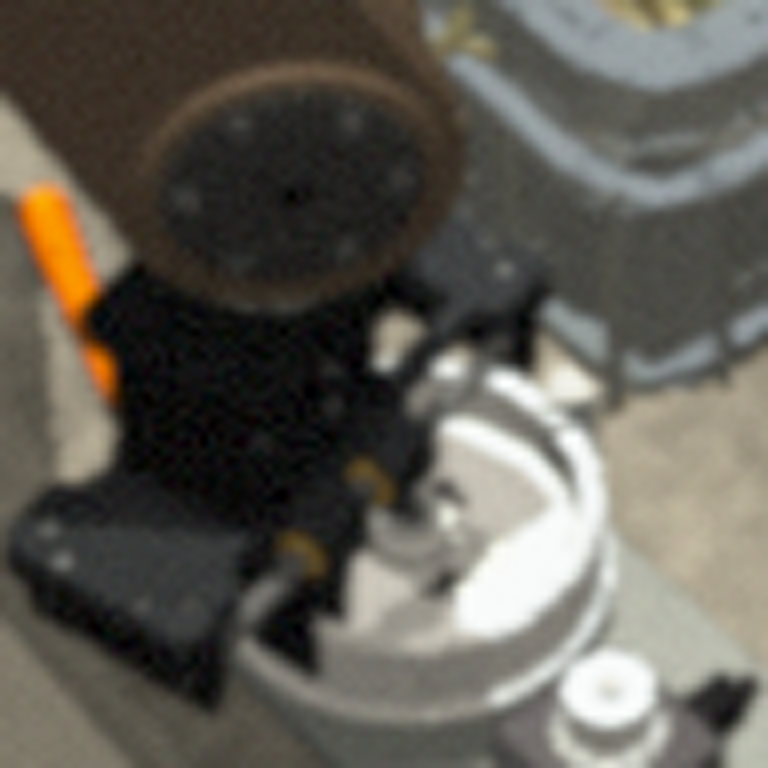

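View pics/k_t.png

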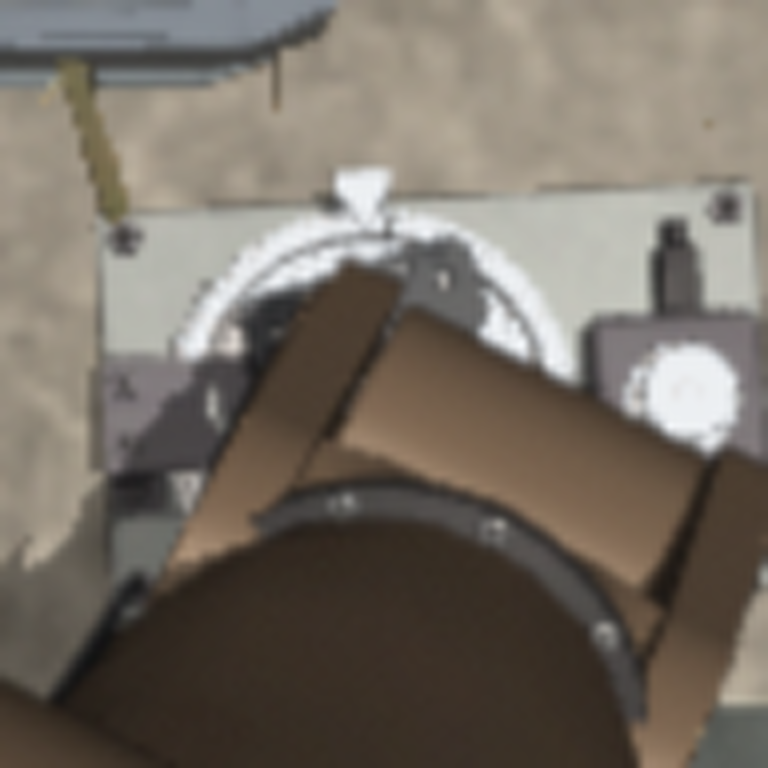

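```bash
cat > look.py <<'E'
import sys
from h import *
t=vision.read_camera("top")
n=sys.argv[1]
a=t["pixels"][232:272,285:345,::-1]
cv2.imwrite(f"pics/{n}.png",cv2.resize(a,None,fx=13,fy=13,interpolation=cv2.INTER_CUBIC))
E
python3 st.py; python3 look.py l_t; python3 - <<'E'
from h import *
t=vision.read_camera("top")
f=lambda x,y:((x+.5)/8-.5+272,(y+.5)/8-.5+217)
C=np.array([470,-121.3])
for n,uv,z in(("line",f(389,229),66),("ptr",f(365,219),70)):
    w=ray(t,uv,z);d=w[:2]-C;print(n,w,np.degrees(np.arctan2(d[1],d[0])),np.hypot(*d))
for h in(94,84): print(proj(t,[466.7,-83,h]))
E
```

```text
t 19.75 pos [ 414.32 -137.47   50.32] yaw 17.6 phi 195.84 r 57.04 Frad(tx) 3.3 Ftan(ty) -5.7 Fz 2.9 M [ 0.92 -0.2  -0.1 ] op 7.7
line [ 523.48407442 -126.45631496   66.        ] -5.506776430061994 53.7320556094362
ptr [ 526.11419186 -118.98207695   70.        ] 2.3653864575461565 56.16204496748393
[302.71840536 267.29689229]
[302.71010426 267.66515804]
```

View pics/l_t.png

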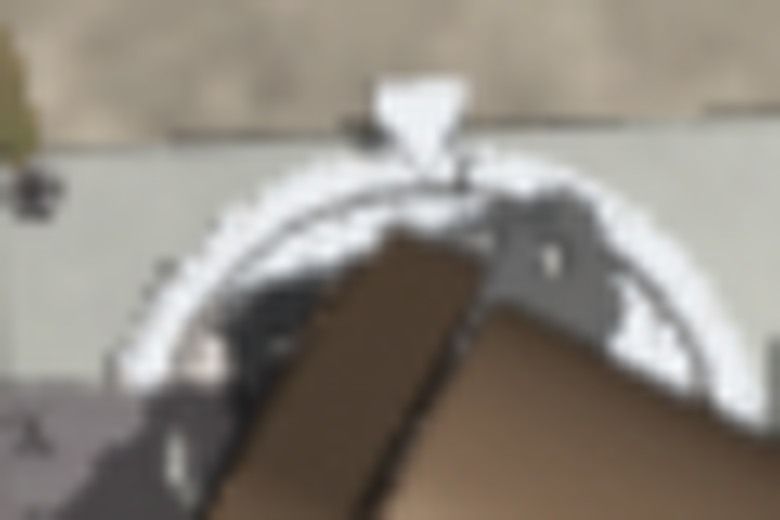

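```bash
python3 -m pendant '[[0.1,1.5,0,-1.5],[0.1,3,0,-3],[0.3,4.5,0,-4.5],[0.4,5.5,0,-5.5],[0.4,6,0,-6]]'; python3 st.py; python3 -m pendant '[[0,0,0,0]]'; python3 st.py
```

```text
t: 20.48
eef_pos: [416.1, -142.4, 50.3]
tcp_rot: [-3.135, 0.002, 0.411]
ft_force: [2.2, 5.1, 2.2]
opening: 0.081
t 20.48 pos [ 416.08 -142.42   50.31] yaw 23.55 phi 201.12 r 56.95 Frad(tx) 4.1 Ftan(ty) -3.8 Fz 2.2 M [ 0.92 -0.48 -0.29] op 7.7
t: 20.6
eef_pos: [416.0, -142.2, 50.4]
tcp_rot: [-3.135, 0.002, 0.41]
ft_force: [3.7, 1.2, -1.5]
opening: 0.084
t 20.6 pos [ 416.01 -142.2    50.36] yaw 23.5 phi 200.89 r 56.93 Frad(tx) 3.9 Ftan(ty) 0.4 Fz -1.5 M [ 0.18 -0.59 -0.29] op 8.0
```

```bash
python3 look.py m_t; python3 st.py
```

```text
t 20.65 pos [ 416.01 -142.23   50.34] yaw 23.49 phi 200.91 r 56.94 Frad(tx) 3.9 Ftan(ty) -2.3 Fz 1.3 M [ 0.43 -0.56 -0.34] op 8.0
```

View pics/m_t.png

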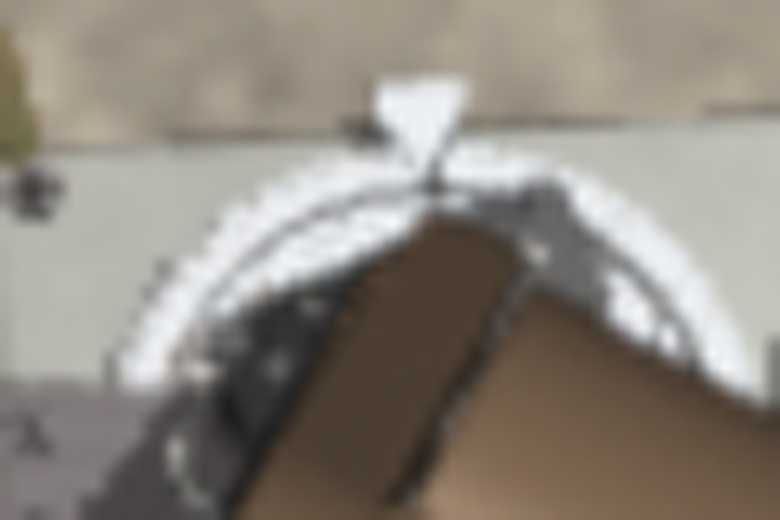

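```bash
python3 -m pendant '[[0,0.4,0,-0.3],[0,0.9,0,-0.6],[0.1,1.4,0,-1],[0.1,1.4,0,-1]]'; python3 st.py; python3 -m pendant '[[0,0.3,0,-0.3],[0,0.6,0,-0.5],[0,0.6,0,-0.5]]'; python3 st.py;python3 -m pendant '[[0,0.3,0,-0.3],[0,0.6,0,-0.5],[0,0.6,0,-0.5]]'; python3 st.py
```

```text
t: 21.15
eef_pos: [416.4, -143.1, 50.3]
tcp_rot: [-3.134, 0.002, 0.427]
ft_force: [2.9, 5.1, 0.5]
opening: 0.083
t 21.15 pos [ 416.38 -143.08   50.32] yaw 24.46 phi 201.85 r 56.9 Frad(tx) 4.8 Ftan(ty) -3.5 Fz 0.5 M [ 0.73 -0.48 -0.36] op 7.9
t: 21.52
eef_pos: [416.5, -143.3, 50.3]
tcp_rot: [-3.133, 0.002, 0.435]
ft_force: [3.4, 3.6, 1.0]
opening: 0.085
t 21.52 pos [ 416.5  -143.33   50.32] yaw 24.92 phi 202.13 r 56.89 Frad(tx) 4.6 Ftan(ty) -1.8 Fz 1.0 M [ 0.7  -0.61 -0.4 ] op 8.1
t: 21.9
eef_pos: [416.6, -143.6, 50.3]
tcp_rot: [-3.133, 0.002, 0.443]
ft_force: [3.3, 4.0, 0.9]
opening: 0.085
t 21.9 pos [ 416.59 -143.63   50.32] yaw 25.38 phi 202.44 r 56.92 Frad(tx) 4.7 Ftan(ty) -2.2 Fz 0.9 M [ 0.67 -0.58 -0.38] op 8.1
```

```bash
python3 -m pendant '[[0.1,0.5,0,-0.2],[0.1,1.0,0,-0.3],[0.1,1.0,0,-0.3]]'; python3 st.py; python3 -m pendant '[[0.1,0.5,0,-0.2],[0.1,1.0,0,-0.4],[0.1,1.0,0,-0.4]]'; python3 st.py;python3 look.py n_t
```

```text
t: 22.28
eef_pos: [416.9, -144.2, 50.3]
tcp_rot: [-3.132, 0.002, 0.448]
ft_force: [2.5, 5.2, 1.9]
opening: 0.086
t 22.27 pos [ 416.86 -144.23   50.3 ] yaw 25.67 phi 203.1 r 56.9 Frad(tx) 4.5 Ftan(ty) -3.6 Fz 1.9 M [ 0.72 -0.38 -0.34] op 8.2
t: 22.65
eef_pos: [417.1, -144.8, 50.3]
tcp_rot: [-3.131, 0.002, 0.455]
ft_force: [2.1, 5.6, 3.0]
opening: 0.086
t 22.65 pos [ 417.11 -144.76   50.31] yaw 26.07 phi 203.7 r 56.88 Frad(tx) 4.4 Ftan(ty) -4.1 Fz 3.0 M [ 0.86 -0.38 -0.25] op 8.2
```

View pics/n_t.png

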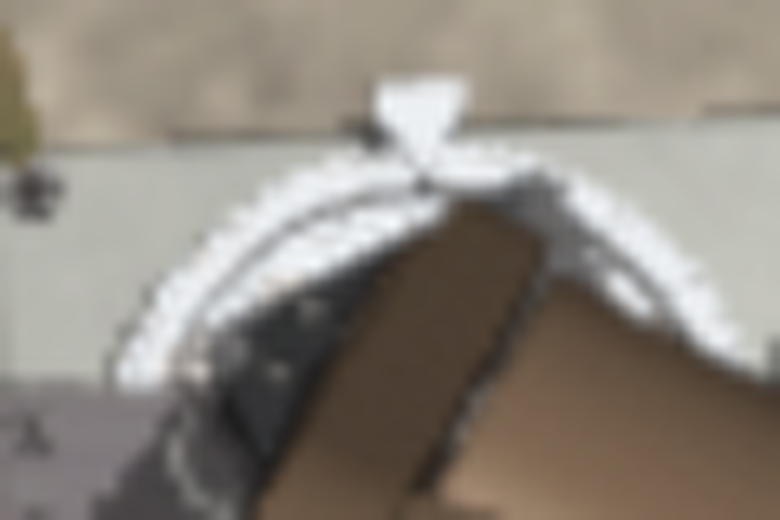

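```bash
for i in 1; do python3 -m pendant '[[0.1,0.5,0,-0.3],[0.1,1.0,0,-0.6],[0.1,1.5,0,-0.9],[0.1,1.5,0,-0.9]]'; python3 st.py; done;  python3 -m pendant '[[0.1,0.5,0,-0.3],[0.1,1.0,0,-0.6],[0.1,1.5,0,-0.9],[0.1,1.5,0,-0.9]]'; python3 st.py
```

```text
t: 23.2
eef_pos: [417.5, -145.7, 50.3]
tcp_rot: [-3.131, 0.002, 0.471]
ft_force: [3.3, 5.1, 3.1]
opening: 0.085
t 23.2 pos [ 417.55 -145.71   50.31] yaw 26.96 phi 204.74 r 56.88 Frad(tx) 5.3 Ftan(ty) -3.1 Fz 3.1 M [ 0.96 -0.42 -0.26] op 8.1
t: 23.7
eef_pos: [418.0, -146.6, 50.3]
tcp_rot: [-3.129, 0.003, 0.486]
ft_force: [2.1, 6.8, 2.4]
opening: 0.087
t 23.7 pos [ 417.98 -146.57   50.3 ] yaw 27.87 phi 205.72 r 56.85 Frad(tx) 5.0 Ftan(ty) -5.0 Fz 2.4 M [ 1.06 -0.46 -0.25] op 8.2
```

```bash
python3 -m pendant '[[0.2,0.6,0,-0.3],[0.2,1.1,0,-0.6],[0.2,1.1,0,-0.6]]'; python3 st.py; python3 -m pendant '[[0.2,0.6,0,-0.3],[0.2,1.1,0,-0.6],[0.2,1.1,0,-0.6]]'; python3 st.py; python3 look.py o_t; python3 - <<'E'
from h import *
p=vision.read_camera("scene");crop(p,"o_s",(300,265),48,8)
E
```

```text
t: 24.08
eef_pos: [418.2, -147.0, 50.3]
tcp_rot: [-3.128, 0.003, 0.497]
ft_force: [1.2, 5.7, 3.9]
opening: 0.084
t 24.07 pos [ 418.22 -147.03   50.32] yaw 28.46 phi 206.24 r 56.83 Frad(tx) 3.8 Ftan(ty) -4.4 Fz 3.9 M [ 0.94 -0.28 -0.34] op 8.0
t: 24.45
eef_pos: [418.4, -147.5, 50.3]
tcp_rot: [-3.127, 0.003, 0.507]
ft_force: [1.6, 6.5, 3.4]
opening: 0.082
t 24.45 pos [ 418.45 -147.48   50.3 ] yaw 29.06 phi 206.75 r 56.83 Frad(tx) 4.5 Ftan(ty) -4.9 Fz 3.4 M [ 0.87 -0.27 -0.27] op 7.8
o_s origin 252 217 scale 8
```

View pics/o_t.png

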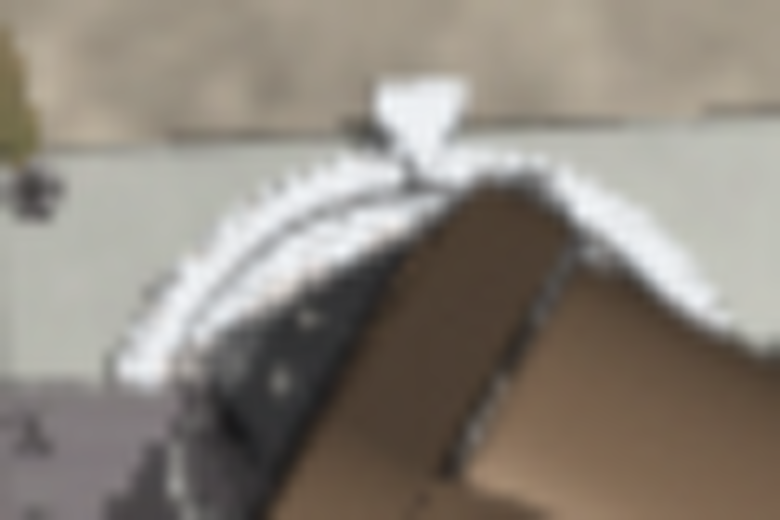

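View pics/o_s.png

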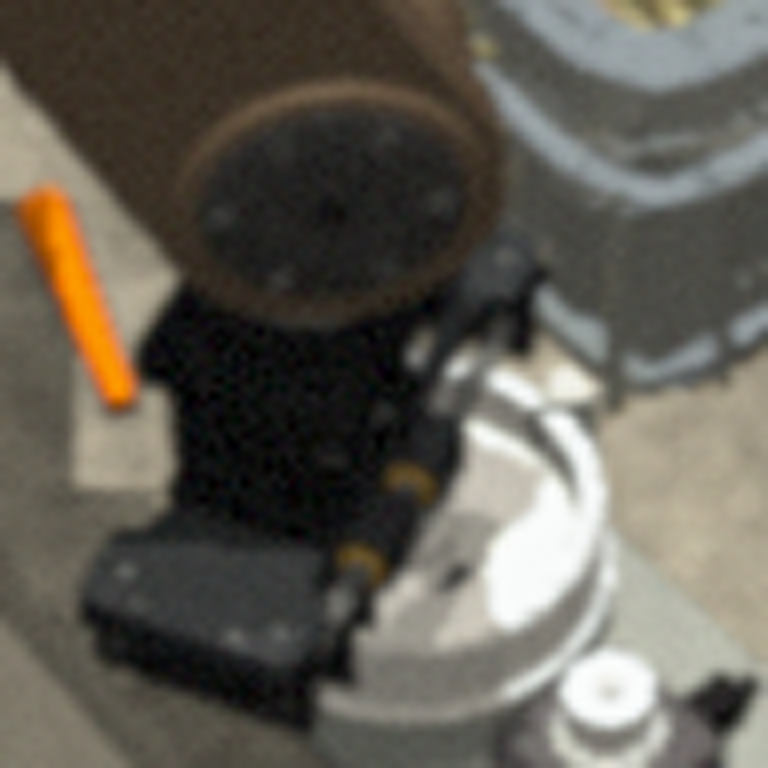

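```bash
for i in 1; do python3 -m pendant '[[0.2,0.6,0,-0.3],[0.2,1.1,0,-0.6],[0.2,1.1,0,-0.6]]' >/dev/null; python3 st.py; done; python3 -m pendant '[[0.2,0.6,0,-0.3],[0.2,1.1,0,-0.6],[0.2,1.1,0,-0.6]]'>/dev/null; python3 st.py
```

```text
t 24.93 pos [ 418.68 -147.91   50.3 ] yaw 29.66 phi 207.24 r 56.82 Frad(tx) 4.3 Ftan(ty) -4.7 Fz 3.4 M [ 0.89 -0.3  -0.34] op 8.0
t 25.3 pos [ 418.88 -148.27   50.29] yaw 30.24 phi 207.66 r 56.81 Frad(tx) 4.8 Ftan(ty) -5.4 Fz 4.0 M [ 0.97 -0.29 -0.36] op 7.8
```

```bash
python3 -m pendant '[[0.2,0.6,0,-0.3],[0.2,1.1,0,-0.6],[0.2,1.1,0,-0.6]]' >/dev/null; python3 st.py
```

```text
t 25.68 pos [ 419.01 -148.5    50.27] yaw 30.82 phi 207.92 r 56.8 Frad(tx) 4.1 Ftan(ty) -6.3 Fz 3.9 M [ 1.18 -0.32 -0.41] op 7.7
```

```bash
python3 look.py p_t; python3 -m pendant '[[0,-0.2,0,0.2],[0,-0.2,0,0.4],[0,-0.2,0,0.4]]' >/dev/null; python3 st.py;  python3 -m pendant '[[0,-0.2,0,0.2],[0,-0.2,0,0.4],[0,-0.2,0,0.4]]' >/dev/null; python3 st.py
```

```text
t 26.1 pos [ 418.88 -148.23   50.3 ] yaw 30.4 phi 207.62 r 56.79 Frad(tx) 4.7 Ftan(ty) -2.9 Fz 2.2 M [ 0.77 -0.52 -0.43] op 7.8
t 26.48 pos [ 418.78 -148.08   50.29] yaw 30.0 phi 207.44 r 56.81 Frad(tx) 4.3 Ftan(ty) -1.5 Fz 0.3 M [ 0.42 -0.53 -0.3 ] op 7.7
```

View pics/p_t.png

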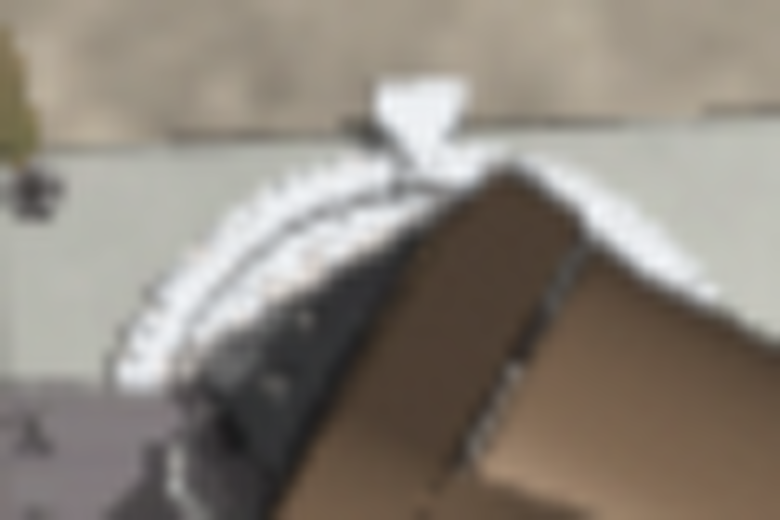

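```bash
python3 -m pendant '[[0,-0.2,0,0.2],[0,-0.4,0,0.4],[0,-0.4,0,0.4]]' >/dev/null; python3 st.py;  python3 -m pendant '[[0,-0.2,0,0.2],[0,-0.4,0,0.4],[0,-0.4,0,0.4]]' >/dev/null; python3 st.py
```

```text
t 26.85 pos [ 418.58 -147.74   50.28] yaw 29.6 phi 207.04 r 56.84 Frad(tx) 4.0 Ftan(ty) -2.4 Fz -0.1 M [ 0.35 -0.52 -0.31] op 8.1
t 27.23 pos [ 418.38 -147.38   50.29] yaw 29.19 phi 206.63 r 56.85 Frad(tx) 4.1 Ftan(ty) -1.0 Fz 0.2 M [ 0.36 -0.54 -0.32] op 7.8
```

```bash
for i in 1; do python3 -m pendant '[[0,-0.2,0,0.2],[0,-0.4,0,0.4],[0,-0.4,0,0.4]]' >/dev/null; python3 st.py;  python3 -m pendant '[[0,-0.2,0,0.2],[0,-0.4,0,0.4],[0,-0.4,0,0.4]]' >/dev/null; python3 st.py; python3 look.py q_t; done
```

```text
t 27.6 pos [ 418.2  -147.01   50.3 ] yaw 28.79 phi 206.21 r 56.85 Frad(tx) 4.5 Ftan(ty) -1.0 Fz -0.1 M [ 0.35 -0.63 -0.29] op 8.4
t 27.98 pos [ 418.02 -146.67   50.3 ] yaw 28.38 phi 205.82 r 56.86 Frad(tx) 4.3 Ftan(ty) -1.2 Fz 0.9 M [ 0.34 -0.54 -0.33] op 7.9
```

View pics/q_t.png

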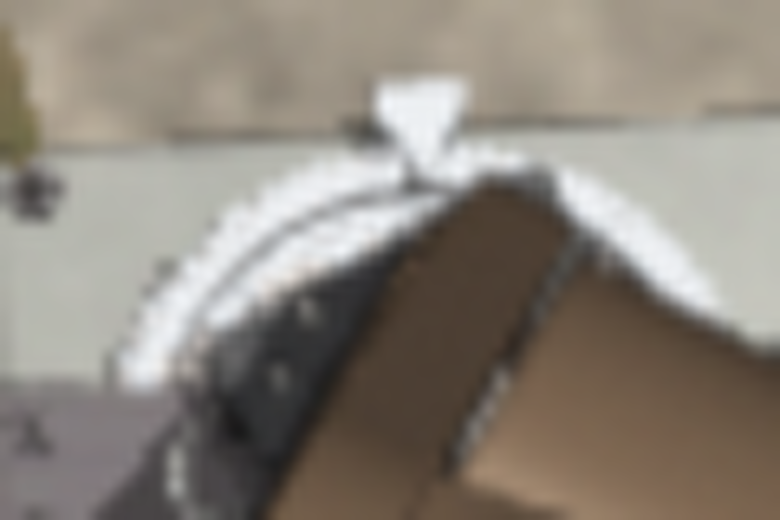

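```bash
cat >> st.py <<'E'
m=s["moment"][2]; print("   TAU",round(-(f@[np.sin(y),-np.cos(y),0])*.058-m,3))
E
python3 -m pendant '[[0,-0.2,0,0.2],[0,-0.4,0,0.4],[0,-0.4,0,0.4]]' >/dev/null; python3 st.py;  python3 -m pendant '[[0,-0.2,0,0.2],[0,-0.4,0,0.4],[0,-0.4,0,0.4]]' >/dev/null; python3 st.py
```

```text
t 28.4 pos [ 417.84 -146.29   50.31] yaw 27.98 phi 205.4 r 56.86 Frad(tx) 4.0 Ftan(ty) -0.9 Fz -0.5 M [ 0.34 -0.64 -0.28] op 8.3
   TAU 0.332
t 28.77 pos [ 417.63 -145.94   50.32] yaw 27.57 phi 204.99 r 56.9 Frad(tx) 3.7 Ftan(ty) -1.0 Fz -1.2 M [ 0.31 -0.62 -0.38] op 8.1
   TAU 0.437
```

```bash
python3 -m pendant '[[0,-0.2,0,0.2],[0,-0.4,0,0.4],[0,-0.4,0,0.4]]' >/dev/null; python3 st.py;  python3 -m pendant '[[0,-0.2,0,0.2],[0,-0.4,0,0.4],[0,-0.4,0,0.4]]' >/dev/null; python3 st.py; python3 -m pendant '[[0,-0.2,0,0.2],[0,-0.4,0,0.4],[0,-0.4,0,0.4]]' >/dev/null; python3 st.py
```

```text
t 29.15 pos [ 417.5  -145.56   50.33] yaw 27.17 phi 204.59 r 56.86 Frad(tx) 4.9 Ftan(ty) -1.1 Fz -0.7 M [ 0.32 -0.59 -0.33] op 8.3
   TAU 0.392
t 29.52 pos [ 417.31 -145.22   50.32] yaw 26.77 phi 204.19 r 56.89 Frad(tx) 3.6 Ftan(ty) -0.7 Fz -1.8 M [ 0.22 -0.63 -0.31] op 7.8
   TAU 0.353
t 29.9 pos [ 417.14 -144.89   50.32] yaw 26.37 phi 203.83 r 56.91 Frad(tx) 3.9 Ftan(ty) 0.6 Fz -2.1 M [ 0.06 -0.7  -0.28] op 7.7
   TAU 0.251
```

```bash
python3 -m pendant '[[0,-0.2,0,0.2],[0,-0.4,0,0.4],[0,-0.4,0,0.4]]' >/dev/null; python3 st.py;  python3 -m pendant '[[0,-0.2,0,0.2],[0,-0.4,0,0.4],[0,-0.4,0,0.4]]' >/dev/null; python3 st.py;python3 look.py r_t
```

```text
t 30.27 pos [ 417.03 -144.61   50.34] yaw 25.97 phi 203.52 r 56.9 Frad(tx) 2.8 Ftan(ty) 1.8 Fz -2.3 M [-0.17 -0.63 -0.3 ] op 8.0
   TAU 0.2
t 30.65 pos [ 416.89 -144.36   50.32] yaw 25.56 phi 203.24 r 56.93 Frad(tx) 1.5 Ftan(ty) 2.9 Fz -2.8 M [-0.56 -0.6  -0.24] op 7.8
   TAU 0.073
```

View pics/r_t.png

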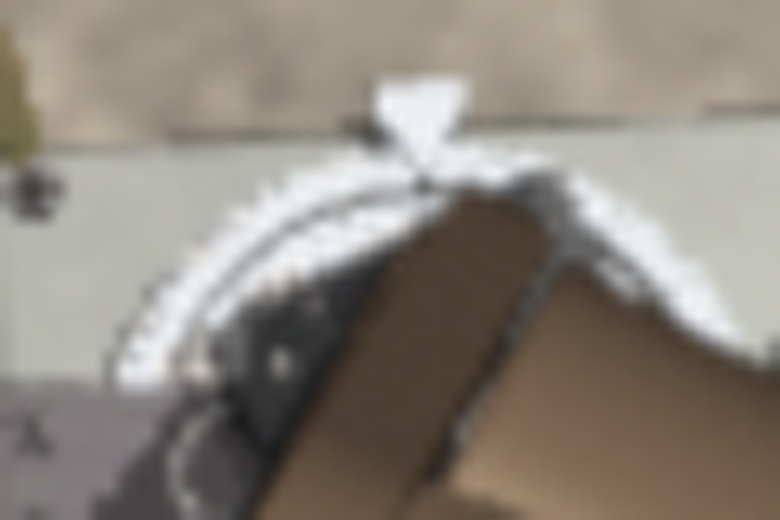

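```bash
python3 -m pendant '[[0,0,0,0],[0,0,0,0]]' ; python3 st.py; python3 -m pendant '[[0,0,0,0],[0,0,0,0],[0,0,0,0]]' 0.747; python3 st.py
```

```text
t: 30.95
eef_pos: [416.9, -144.4, 50.3]
tcp_rot: [-3.124, 0.006, 0.446]
ft_force: [1.7, -1.0, -3.2]
opening: 0.087
t 30.95 pos [ 416.92 -144.38   50.34] yaw 25.57 phi 203.27 r 56.91 Frad(tx) 1.1 Ftan(ty) 1.6 Fz -3.2 M [-0.43 -0.63 -0.23] op 8.3
   TAU 0.132
t: 31.32
eef_pos: [416.6, -144.2, 50.3]
tcp_rot: [-3.123, 0.006, 0.446]
ft_force: [-0.8, -0.3, 0.6]
opening: 0.248
t 31.32 pos [ 416.6  -144.18   50.31] yaw 25.58 phi 202.96 r 57.12 Frad(tx) -0.9 Ftan(ty) -0.0 Fz 0.6 M [ 0.02 -0.01  0.  ] op 23.5
   TAU -0.002
```

```bash
python3 -m pendant '[[0,0,-6,0],[0,0,-20,0],[0,0,-45,0],[0,0,-80,0],[0,0,-115,0],[0,0,-140,0],[0,0,-150,0],[0,0,-150,0]]'; python3 -m pendant '[[0,20,-10,0],[0,60,-20,0],[0,110,-30,0],[0,160,-40,0],[0,190,-40,0],[0,200,-40,0],[0,200,-40,0]]'; python3 - <<'E'
from h import *
p=vision.read_camera("scene");crop(p,"s_s",(305,285),45,8)
t=vision.read_camera("top");crop(t,"s_t",(326,267),45,8)
for z in(88,98,108,118):print(z,((proj(p,[466.7,-83,z])-[260,240]+.5)*8-.5).round())
E
```

```text
t: 32.33
eef_pos: [418.6, -146.2, 200.4]
tcp_rot: [-3.124, 0.006, 0.447]
ft_force: [0.3, -0.2, 0.3]
opening: 0.253
t: 33.2
eef_pos: [505.1, -326.8, 235.5]
tcp_rot: [-3.122, 0.007, 0.446]
ft_force: [-0.3, -0.4, -0.3]
opening: 0.254
s_s origin 260 240 scale 8
s_t origin 281 222 scale 8
88 [272. 202.]
98 [270. 181.]
108 [269. 160.]
118 [268. 139.]
```

View pics/s_s.png

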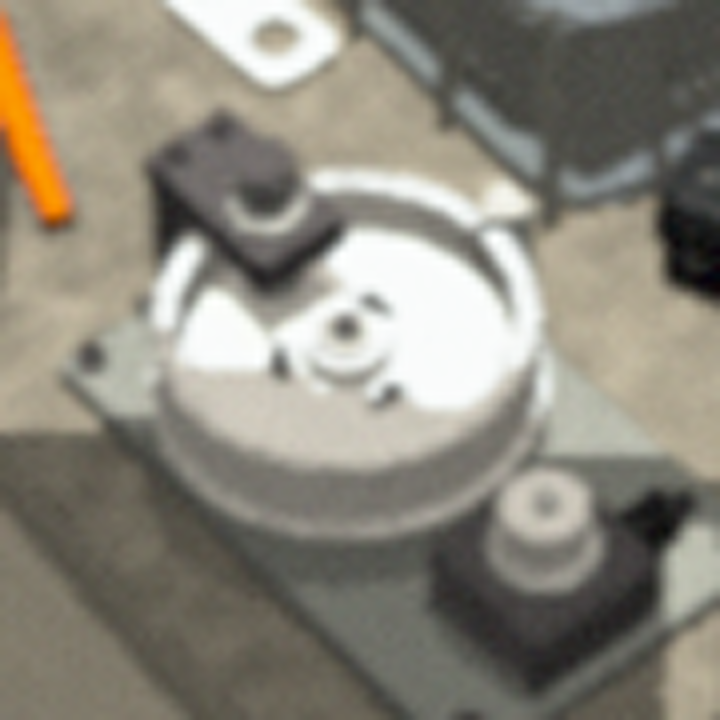

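View pics/s_t.png

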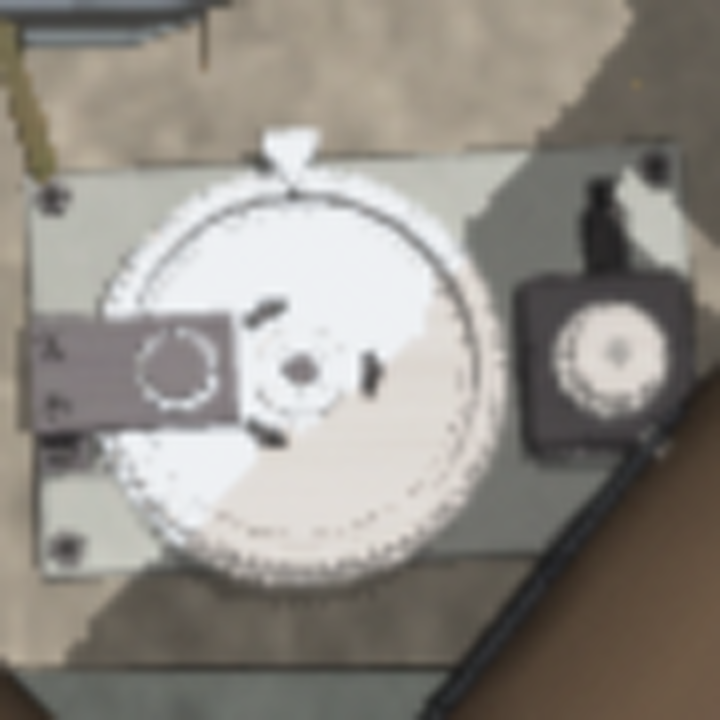

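```bash
python3 - <<'E'
from h import *
p=vision.read_camera("scene")
cv2.imwrite("pics/now_full.png",p["pixels"][:,:,::-1])
b=p["pixels"][250:280,278:308,::-1]
g=cv2.imread("pics/g_s.png")  # scale 9, origin 260,235
g=cv2.resize(g,(80,80),interpolation=cv2.INTER_AREA)[15:45,18:48]
f=lambda a:cv2.resize(np.clip(a.astype(float)*1.7,0,255).astype('uint8'),None,fx=13,fy=13,interpolation=cv2.INTER_CUBIC)
cv2.imwrite("pics/cmp.png",np.hstack([f(g),f(b)]))
for n,dz in(("home",0),("+3",3),("+10",10)):
  print(n,[((proj(p,[466.7,-83,z+dz])-[278,250]+.5)*13-.5).round() for z in(84,88,108)])
E
```

```text
home [array([209., 212.]), array([208., 199.]), array([203., 130.])]
+3 [array([208., 202.]), array([207., 189.]), array([203., 120.])]
+10 [array([206., 179.]), array([206., 165.]), array([201.,  96.])]
```

View pics/cmp.png

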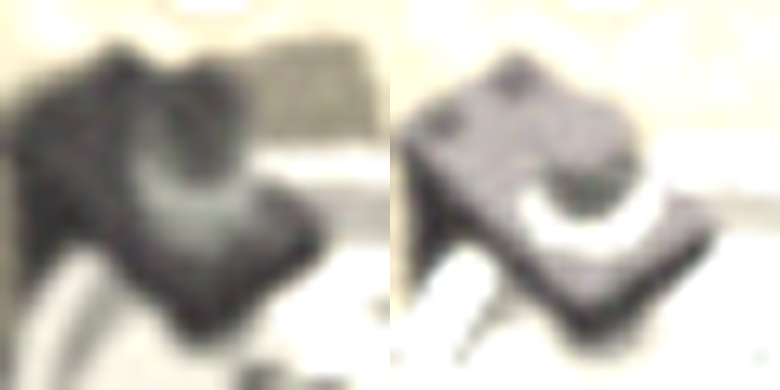

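```bash
python3 -m pendant '[[10,-30,5,0],[25,-80,15,0],[40,-135,35,0],[55,-185,60,0],[66,-220,80,0],[70,-234,90,0],[70.7,-236.5,90,0],[70.7,-236.5,90,0]]' 1; python3 -m pendant '[[0,0,0,0]]'; python3 st.py
```

```text
t: 34.35
eef_pos: [466.0, -81.8, 151.3]
tcp_rot: [-3.124, 0.005, 0.447]
ft_force: [0.4, -0.6, -0.7]
opening: 0.007
t: 34.48
eef_pos: [466.4, -82.7, 151.7]
tcp_rot: [-3.125, 0.005, 0.446]
ft_force: [0.1, -0.3, 0.7]
opening: 0.004
t 34.48 pos [466.41 -82.71 151.72] yaw 25.55 phi 94.07 r 39.29 Frad(tx) -0.0 Ftan(ty) 0.3 Fz 0.7 M [-0.08  0.02 -0.  ] op 0.4
   TAU -0.014
```

```bash
python3 -m pendant '[[0,0,8,0],[0,0,20,0],[0,0,28,0],[0,0,31,0],[0,0,32,0],[0,0,32,0]]'|grep -E "pos|force"; python3 -m pendant '[[0,0,1,0],[0,0,2,0],[0,0,3,0],[0,0,4,0],[0,0,5,0],[0,0,5,0]]'|grep -E "pos|force"; 
```

```text
eef_pos: [466.1, -82.3, 119.8]
ft_force: [0.2, 0.1, 0.6]
eef_pos: [466.1, -82.2, 114.7]
ft_force: [0.3, 0.3, -0.1]
```

```bash
python3 -m pendant '[[0,0,0.5,0],[0,0,1,0],[0,0,1,0]]'|grep -E "pos|force"; python3 -m pendant '[[0,0,0.5,0],[0,0,1,0],[0,0,1,0]]'|grep -E "pos|force"; 
```

```text
eef_pos: [466.0, -82.2, 113.7]
ft_force: [1.1, 0.1, -0.9]
eef_pos: [466.0, -82.2, 112.7]
ft_force: [0.8, -1.0, -0.1]
```

```bash
python3 -m pendant '[[0,0,0.5,0],[0,0,1,0],[0,0,1,0]]'|grep -E "pos|force"; python3 -m pendant '[[0,0,0.5,0],[0,0,1,0],[0,0,1,0]]'|grep -E "pos|force"; python3 -m pendant '[[0,0,0.5,0],[0,0,1,0],[0,0,1,0]]'|grep -E "pos|force"
```

```text
eef_pos: [466.0, -82.2, 111.6]
ft_force: [0.4, 0.3, -0.5]
eef_pos: [465.9, -82.1, 110.6]
ft_force: [-0.4, -0.5, 0.3]
eef_pos: [465.9, -82.1, 109.5]
ft_force: [0.5, -0.9, -0.1]
```

```bash
python3 -m pendant '[[0,0,-5,0],[0,0,-20,0],[0,0,-50,0],[0,0,-85,0],[0,0,-110,0],[0,0,-120,0],[0,0,-120,0]]'|grep -E "t:|pos|force"; python3 -m pendant '[[0,30,0,0],[0,80,0,0],[0,130,0,0],[0,180,0,0],[0,210,0,0],[0,220,0,0],[0,220,0,0]]'|grep -E "t:|pos|force"; python3 - <<'E'
from h import *
p=vision.read_camera("scene");crop(p,"u_s",(305,285),45,8)
t=vision.read_camera("top");crop(t,"u_t",(326,267),45,8)
im=np.hstack([cv2.imread("pics/u_s.png"),cv2.imread("pics/u_t.png")]);cv2.imwrite("pics/u.png",cv2.resize(im,None,fx=.55,fy=.55,interpolation=cv2.INTER_AREA))
E
```

```text
t: 38.72
eef_pos: [467.3, -83.7, 229.6]
tcp_rot: [-3.125, 0.004, 0.446]
ft_force: [0.4, -0.7, -0.6]
t: 39.6
eef_pos: [561.8, -281.7, 224.9]
tcp_rot: [-3.123, 0.005, 0.446]
ft_force: [0.1, 0.3, 0.6]
u_s origin 260 240 scale 8
u_t origin 281 222 scale 8
```

View pics/u.png

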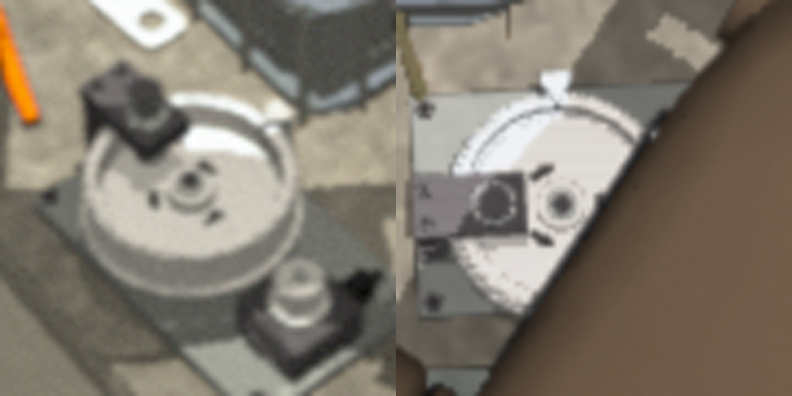

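The pin sits low in the bush, at about (148,105) in the scene half, and the line is at the pointer. The arm is clear of everything.

```bash
python3 -m pendant '[[0,0,0,0],[0,0,0,0]]'|head -3; python3 -c "
from cell import job; print(job.job_done())"
```

```text
t: 39.95
eef_pos: [561.7, -280.4, 226.1]
tcp_rot: [-3.125, 0.005, 0.447]
the job is handed in; nothing more can be done
None
```

The setting pin is home in the hub's hole and the pulley is resting on it. I handed the job in at about 40 s; no verdict is reported.

**What I did:**
- I took the setting pin by its knob and stood it in the guide bush, lowering it to about 1 mm above the hub plate before letting go.
- I gripped the rim on the robot's side and turned the pulley counter-clockwise until the line was about 5° past the pointer. There the turning torque rose.
- I backed off about 3° freely until the pin took the spring's load, then opened the fingers when I was holding almost nothing.

**Last checks:**
- **Line:** the top picture shows it at the pointer, within about 1–2 mm.
- **Drop:** the pictures show the knob about 9 mm lower than when the pin stood on the plate. That is a rough reading; a full drop is 10 mm.
- **Height:** closed fingertips lowered to 109.5 mm over the knob met nothing. Its top is at 108 mm when home, so the pin is at most about 1.5 mm short of home.
- **Clear of the work:** the robot was touching nothing when I handed in. I left the drift and the loose things alone, though I did not measure their positions again.

**Less certain:**
- I never saw the pin drop, because the gripper blocked both cameras. That it was engaged rests on the torque rising at both ends of the free travel.
- The force between pin and pulley could not be measured directly. From the torques I estimate about 5 N while searching and 10 N now.

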